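# Swap the decorating things back onto their own boards

### The job

The four things on the small dark wooden boards at the decorating place have been put back on the wrong boards. Swap them round (the bare patch of table in front of the robot, between the teaspoon and the green balloon-shaped cutter, is free for putting something down meanwhile) so that the biscuit lies flat in the middle of the round board, the kitchen timer stands upright in the middle of the square board, the thickness ring lies flat in the middle of the six-sided board and the sprinkle tub stands upright in the middle of the oblong board. Do not knock anything over, and leave the teaspoon and the green balloon-shaped cutter where they are.

Things in the scene. Friction and masses are not known exactly. Their poses are not given: they have to be found in the camera images.
- biscuit: the golden round raw biscuit (firm disc with a small tab, like a balloon) that starts on one of the dark wooden boards; 63 mm along its x (tab included), 58 mm along its y, 7 mm thick; origin at the centre of its underside, z up. Pinch it across its y by the fingertips. Other such biscuits lie far back on paper and stay there.
- timer: wind-up kitchen timer, white foot and red domed top: 62 mm diameter, 58 mm tall (62 mm wide up to 24 mm, 60 mm wide to 48 mm, above that a 28 mm knob; the top does not turn), 0.08 to 0.17 kg; origin at the centre of its underside, z up
- ring: dark grey-blue thickness ring lying flat: 59 mm outside diameter, about 48 mm hole, 12 mm high; origin at the centre of its underside, z up
- tub: small round sprinkle tub, standing, red body with white cap: 42 mm diameter up to 55 mm, cap 44 mm diameter, 70 mm tall, 0.08 to 0.16 kg; origin at the centre of its underside, z up
- round_board: round dark wooden board, 112 mm diameter: the biscuit's own. Fixed to the table, 8 mm thick, flat top without rim; origin at the centre of its underside, z up, so its top lies 8 mm above the origin.
- square_board: square dark wooden board, 104 x 104 mm: the timer's own. Fixed to the table, 8 mm thick, flat top without rim; origin at the centre of its underside, z up, so its top lies 8 mm above the origin.
- hex_board: six-sided dark wooden board, about 124 mm across its corners and 107 mm across its flats: the ring's own. Fixed to the table, 8 mm thick, flat top without rim; origin at the centre of its underside, z up, so its top lies 8 mm above the origin.
- oblong_board: oblong dark wooden board, 140 mm along its x and 80 mm along its y: the tub's own. Fixed to the table, 8 mm thick, flat top without rim; origin at the centre of its underside, z up, so its top lies 8 mm above the origin.
- teaspoon: bystander: loose teaspoon lying on the tablecloth at the robot's front left, 139 mm long along its x, which points to or from the robot, 30 mm wide, 10 mm high; origin at the centre of its underside. Between it and the green balloon-shaped cutter the table is bare: at least a hand's breadth (130 mm) of free cloth, its middle about 0.45 m straight ahead of the robot's base (x 0.45, y 0). Nothing else stands within 25 mm of the boards
- balloon_cutter: bystander: loose balloon-shaped green biscuit cutter (an open outline) on the tablecloth at the robot's front right, 72 x 77 mm, 15 mm high; origin at the centre of its underside
Mind the look-alikes: they are no part of the job. Of the things that look like the ring, the smaller one is meant.

How it is judged:
At the end, for the whole second after the job is handed in: biscuit on the round board, timer on the square board, ring on the six-sided board, tub on the oblong board: each with its centre within 15 mm (horizontally) of its board's centre, its underside on the board's top (within 4 mm), level or upright within 0.1 rad, and at rest (horizontal distance between biscuit and round_board below 0.015 m and z of biscuit in the frame of round_board between 0.004 and 0.012 m and angle between each of biscuit, timer, ring, tub's own z axis and vertical below 0.1 rad and linear speed of each of biscuit, timer, ring, tub below 0.02 m/s and horizontal distance between timer and square_board below 0.015 m and z of timer in the frame of square_board between 0.004 and 0.012 m and horizontal distance between ring and hex_board below 0.015 m and z of ring in the frame of hex_board between 0.004 and 0.012 m and horizontal distance between tub and oblong_board below 0.015 m and z of tub in the frame of oblong_board between 0.004 and 0.012 m); the robot touches nothing.
It fails at once if the teaspoon is moved by more than 20 mm (distance of teaspoon from where it was at the start of the episode above 0.02 m).
It fails at once if the green balloon-shaped cutter is moved by more than 20 mm (distance of balloon_cutter from where it was at the start of the episode above 0.02 m).
It fails at once if the timer or the tub is tipped over (angle between any of timer, tub's own z axis and vertical above 0.8 rad).
It also fails if it takes over 120 s, if anything falls off the work surface, if the arm or the gripper's body presses on something with over 40 N, if the wrist force passes 120 N, or if a joint passes its speed limit or range.

### The arm

A 7-joint arm with a two-finger parallel gripper is mounted at the origin on a cart in front of the work surface, level with it; the furniture and walls round the work are solid. World frame = base frame: x ahead of the robot, y to its left, z up, the work surface at z = 0. Lengths are in m, angles in rad, forces in N, time in s.
With the tool pointing down it reaches from about 0.425 to 0.875 m from the base axis. Payload 8.4 kg.
Tool frame: the origin (TCP) lies midway between the tips of the shut fingers; the grasp point (between the pads) lies 19 mm behind it; z points along the fingers, x is the direction in which the jaws open and shut, and the axes are right-handed (so a half turn about z gives the same grasp; the last joint's range is limited). The gripper opens to 85 mm and grips with 20 to 120 N. Pads are 22 mm wide; open, the fingers measure 114 mm over their backs; the gripper's body (76 mm by 85 mm) begins 54 mm behind the grasp point. The pads swing forward as they close: fully open they stand 13 mm farther back than shut.
Start: joints at [1.1, 0.333, 0.04, 1.465, -0.013, 1.343, -0.059], TCP at [0.236, -0.606, 0.231] pointing down, gripper open.
Joint ranges: [-2.58, 2.58], [-0.38, 2.09], [-1.3, 1.39], [0.25, 2.4], [-1.5, 4.64], [0.08, 2.09], [-2.65, 2.65]. Speed limits (rad/s): [2.22, 2.22, 2.79, 2.79, 3.14, 3.14, 3.14].

### API

Orientations are given as [roll, pitch, yaw] about the fixed x, y, z axes, in that order (R = Rz(yaw) Ry(pitch) Rx(roll)).
In Python, from station import monitor, optics, order gives the robot as it stands.
- The arm moves only by the tool play_rows, never from a script. Its argument "rows" is a list of rows, each a list of 6 numbers: the shift along the tool's x, y, z in cm, then the turn, a rotation vector about the tool's x, y, z in rad. In form: [[x, y, z, rx, ry, rz], ...]. A call has 1 to 20 rows; each row is the pose to reach, as a shift and turn from the pose measured when the call began, along the tool's axes at that moment; what a row does not reach only later rows make up. A row lasts 1/12 s, in which the tool goes at most 41.7 mm and 7.16 degrees, less where a joint would pass 70% of its speed; a pose out of reach is approached as far as the arm can. A call with a gripper value outside its range is refused whole. "hand" is the finger opening in cm, from 0 to 8.54, set as the call begins (left out, the last holds). The fingers move at their own pace and stop on an object; "squeeze" is the grip in N (left out, the last holds). Time passes only in rows, so rows that repeat a pose let the fingers close. It gives the time, the measured TCP pose, the force and the opening at its end, in the units of the state.
- monitor.state(): the state, without advancing time (a new reading comes with each control period).
- optics.read_camera(name): name is "scene" or "top" or "wrist"; returns a dict with "color" (480x640x3 uint8, red, green, blue), "intrinsics" (3x3 intrinsics, pixels), "eye" and "rotation" of the camera in the world. Camera axes: x right, y down, z forward; pixel columns grow to the right and rows downward; lengths in m; the calibration is good to about 2 mm. A picture is of the moment at which its call begins. There is no depth.
- order.close_job(): hands the job in, once; it reports no verdict.
The state is a dict: "t": time; "joint_pos": joint angles; "qd": joint speeds; "joint_torque": joint torques, N m; "eef_pos": TCP position; "orientation": TCP orientation; "force": force on the tool from outside, world axes, zero at the start; "ft_torque": the same for the moment, N m; "finger_gap": finger opening in m.
Only numpy, scipy, OpenCV 4.12 (cv2) and the standard library are available. Lean on these libraries where they do the work, as an engineer would, in place of code of your own. Each camera call takes 0.05 s, during which the arm holds its last target.

## Working session

There is one attempt and no reset: what is moved stays moved. The work goes in short steps, Python scripts to look and compute and a tool call to move; the robot and the scene stay as the last step left them, time stands still between calls to the robot, and variables do not carry over. Pictures are saved under pics/ and viewed, and the job is handed in when it is done.

Besides the shell and the picture viewer there is one more tool, called after "Call:" as name([rows], argument=value, ...), one row to a line, values as JSON. play_rows: Moves the arm, as the interface text tells. Its arguments: {"type":"object","properties":{"rows":{"type":"array","items":{"type":"array","items":{"type":"number"}}},"hand":{"type":"number"},"squeeze":{"type":"number"}},"required":["rows"]}

```bash
mkdir -p pics; python3 - <<'E'
from station import monitor, optics, order
import cv2
s=monitor.state();print(s)
for n in("scene","top","wrist"):
    c=optics.read_camera(n);cv2.imwrite(f"pics/{n}0.png",c["color"][...,::-1]);print(n,c["intrinsics"],c["eye"],c["rotation"])
E
```

```text
{'t': 0.0, 'joint_pos': array([ 1.09976784,  0.3339177 ,  0.03986238,  1.46626891, -0.01337302,
        1.34329513, -0.05847649]), 'qd': array([-0.00023662,  0.00023812,  0.00111274,  0.00019552,  0.0010584 ,
        0.00073858,  0.00137294]), 'joint_torque': array([-1.11383226e-03, -6.58555341e+01,  1.36457127e+00, -4.05564666e+01,
        1.67592173e-02,  1.26248942e-02, -2.50043024e-05]), 'eef_pos': array([ 0.23596408, -0.60517084,  0.23041788]), 'orientation': array([ 3.14145968e+00,  1.61817877e-03, -1.19894474e+00]), 'force': array([-0.2267279 , -0.11049971,  0.00074334]), 'ft_torque': array([ 0.04690653,  0.00500406, -0.04186407]), 'finger_gap': 0.08551753904809085}
scene [[440.94378668   0.         319.89579994]
 [  0.         440.94378668 232.9234824 ]
 [  0.           0.           1.        ]] [0.03863433 0.55182765 0.5961918 ] [-2.23213279  0.00715013 -2.43212565]
top [[467.29641977   0.         322.55879116]
 [  0.         467.29641977 240.13921922]
 [  0.           0.           1.        ]] [0.31757223 0.01047693 1.09983575] [-2.97847802 -0.01192462 -1.58790425]
wrist [[340.82271461   0.         318.13879231]
 [  0.         340.82271461 238.96243713]
 [  0.           0.           1.        ]] [ 0.30277958 -0.57927662  0.37372513] [ 2.85879925e+00  1.02086299e-03 -1.19919723e+00]
```

View pics/top0.png

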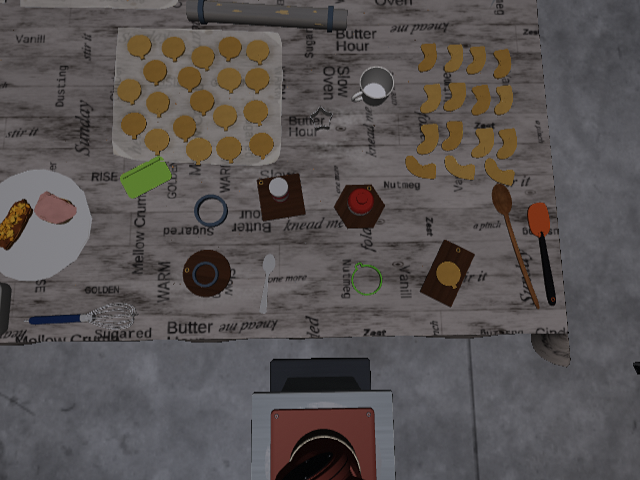

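View pics/scene0.png

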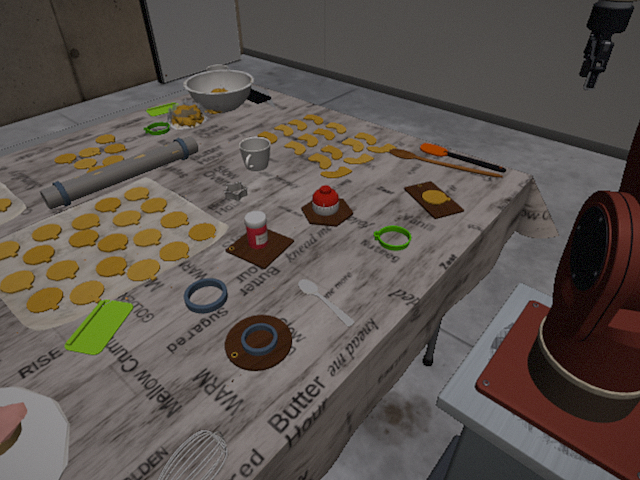

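```bash
cat > h.py <<'E'
from station import monitor, optics, order
import cv2, numpy as np
from scipy.spatial.transform import Rotation as R
def cam(n):
    c=optics.read_camera(n);return c
def px2w(c,u,v,z):
    d=R.from_euler('xyz',c["rotation"]).as_matrix()@np.linalg.inv(c["intrinsics"])@np.array([u,v,1.])
    e=np.array(c["eye"]);return (e+d*(z-e[2])/d[2])
def w2px(c,p):
    q=R.from_euler('xyz',c["rotation"]).as_matrix().T@(np.array(p,float)-c["eye"]);q=c["intrinsics"]@q;return q[:2]/q[2]
def rect(c,x0,x1,y0,y1,z,s=0.0005):
    # orthorectified view at plane z; up=+x, left=+y
    W=int((y1-y0)/s);H=int((x1-x0)/s)
    P=[(x1,y1),(x1,y0),(x0,y0),(x0,y1)]
    src=np.float32([w2px(c,(a,b,z)) for a,b in P]);dst=np.float32([(0,0),(W,0),(W,H),(0,H)])
    return cv2.warpPerspective(c["color"][...,::-1],cv2.getPerspectiveTransform(src,dst),(W,H),flags=cv2.INTER_CUBIC)
def go(x,y,z,yaw):
    "rows shift in tool frame to reach target pose pointing down with yaw"
    s=monitor.state();r=R.from_euler('xyz',s["orientation"])
    t=R.from_euler('xyz',[np.pi,0,yaw])
    d=r.inv().apply(np.array([x,y,z])-s["eef_pos"])*100
    rv=(r.inv()*t).as_rotvec()
    print(np.round(d,2),np.round(rv,3))
E
python3 - <<'E'
from h import *
c=cam("top")
im=rect(c,0.38,0.78,-.36,.36,.008,.001)
im=cv2.convertScaleAbs(im,alpha=2)
for i in range(0,720,100): cv2.putText(im,"%.2f"%(.36-i/1000),(i,10),0,.35,(0,255,255));cv2.line(im,(i,0),(i,400),(0,255,255),1) if 0 else 0
cv2.imwrite("pics/r0.png",im)
E
```

```text
(no output)
```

View pics/r0.png

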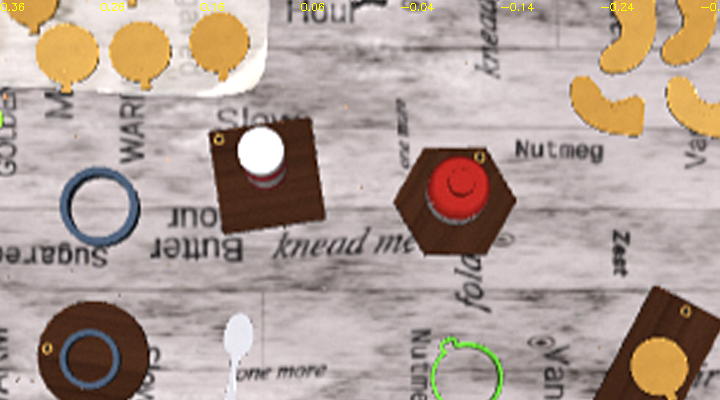

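```bash
python3 - <<'E'
from h import *
c=cam("top")
s=.0005;x1,y1=.80,.42
im=rect(c,.30,x1,-.42,y1,.008,s)
im=cv2.convertScaleAbs(im,alpha=2)
hsv=cv2.cvtColor(im,cv2.COLOR_BGR2HSV)
m=((hsv[...,2]<110)&(hsv[...,1]>60)&((hsv[...,0]<18)|(hsv[...,0]>172))).astype(np.uint8)*255
m=cv2.morphologyEx(m,cv2.MORPH_OPEN,np.ones((7,7)))
m=cv2.morphologyEx(m,cv2.MORPH_CLOSE,np.ones((25,25)))
W=lambda p:(round(x1-p[1]*s,4),round(y1-p[0]*s,4))
for k in cv2.findContours(m,cv2.RETR_EXTERNAL,cv2.CHAIN_APPROX_NONE)[0]:
    if cv2.contourArea(k)<8000: continue
    h=cv2.convexHull(k);cv2.drawContours(im,[h],-1,(0,255,0),1)
    r=cv2.minAreaRect(h);mo=cv2.moments(h);ce=cv2.minEnclosingCircle(h)
    print("rect",W(r[0]),np.array(r[1])*s,r[2],"mom",W((mo["m10"]/mo["m00"],mo["m01"]/mo["m00"])),"circ",W(ce[0]),ce[1]*s)
# objects
def blob(mask,z,name,lo):
    mask=cv2.morphologyEx(mask.astype(np.uint8)*255,cv2.MORPH_OPEN,np.ones((2,2)))
    for k in cv2.findContours(mask,cv2.RETR_EXTERNAL,cv2.CHAIN_APPROX_NONE)[0]:
        if cv2.contourArea(k)<lo: continue
        (u,v),(a,b),t=cv2.minAreaRect(k); cc=cv2.minEnclosingCircle(k)
        p=px2w(c,u,v,z);print(name,np.round(p,4),"sz",round(a),round(b),"px",round(u),round(v),round(t), np.round(px2w(c,*cc[0],z)[:2],4))
h=cv2.cvtColor(c["color"],cv2.COLOR_RGB2HSV);H,S,V=cv2.split(h)
roi=np.zeros_like(H,bool);roi[165:310,170:480]=1
blob(roi&(S<40)&(V>150),.078,"white",50)
blob(roi&((H<6)|(H>174))&(S>170)&(V>80),.056,"red",50)
blob(roi&(H>14)&(H<28)&(S>120)&(V>110),.015,"gold",100)
blob(roi&(H>98)&(H<125)&(S>60)&(V>30),.020,"blue",60)
blob(roi&(H>45)&(H<75)&(S>100),.015,"green",20)
p=px2w(c,264,285,.005);print(p)
cv2.imwrite("pics/r1.png",im[::2,::2])
E
```

```text
rect (0.424, 0.2667) [0.109  0.1105] 90.0 mom (0.4242, 0.2669) circ (0.4245, 0.2669) 0.055994041442871095
rect (0.4158, -0.2969) [0.08128175 0.13938809] 28.090728759765625 mom (0.4158, -0.2968) circ (0.4155, -0.2968) 0.07883730316162109
rect (0.5785, -0.095) [0.107 0.121] 90.0 mom (0.5789, -0.0947) circ (0.5791, -0.0948) 0.060933589935302734
rect (0.6051, 0.0936) [0.10479449 0.10366502] 81.54497528076172 mom (0.6049, 0.0933) circ (0.6047, 0.0935) 0.07161252593994141
red [ 0.5789 -0.0971  0.056 ] sz 22 22 px 362 201 90 [ 0.5793 -0.0967]
gold [ 0.6566 -0.3433  0.015 ] sz 13 28 px 461 172 90 [ 0.6597 -0.343 ]
blue [0.4176 0.2648 0.02  ] sz 24 24 px 206 275 90 [0.4169 0.2651]
blue [0.5687 0.2566 0.02  ] sz 31 31 px 211 211 45 [0.5696 0.256 ]
green [ 0.4165 -0.1217  0.015 ] sz 33 12 px 373 273 49 [ 0.4085 -0.1121]
[0.39348361 0.13283699 0.005     ]
```

View pics/r1.png

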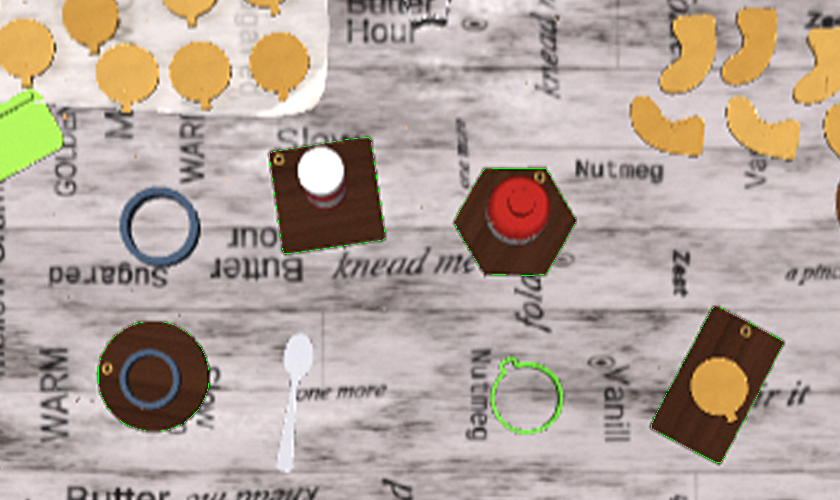

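```bash
python3 - <<'E'
from h import *
go(.55,-.22,.23,-.4)
go(.58,.08,.22,.2)
go(.421,.268,.20,.56)
E
```

```text
[-24.5  -43.26   0.11] [-0.     0.001 -0.799]
[-51.36 -56.95   1.12] [-0.000e+00  1.000e-03 -1.399e+00]
[-74.65 -48.96   3.14] [-1.000e-03  1.000e-03 -1.759e+00]
```

Call:
play_rows([
  [-4,-7,0,0,0,-0.12],
  [-8,-14,0,0,0,-0.24],
  [-12,-21,0,0,0,-0.36],
  [-16,-28,0,0,0,-0.48],
  [-20,-35,0,0,0,-0.6],
  [-24.5,-43,0.1,0,0,-0.8],
  [-24.5,-43,0.1,0,0,-0.8],
  [-24.5,-43,0.1,0,0,-0.8],
  [-24.5,-43,0.1,0,0,-0.8],
  [-24.5,-43,0.1,0,0,-0.8],
  [-24.5,-43,0.1,0,0,-0.8],
  [-24.5,-43,0.1,0,0,-0.8],
], hand=8.5, squeeze=40)

```text
t: 1.25
eef_pos: [0.549, -0.2182, 0.2302]
orientation: [-3.141, 0.0, -0.398]
force: [0.3, -1.3, 0.3]
finger_gap: 0.0849
```

```bash
python3 - <<'E'
from h import *
print(monitor.state()["joint_pos"])
go(.58,.08,.22,.2)
go(.421,.268,.20,.56)
E
```

```text
[ 0.60637023  0.23791013 -0.35807179  1.60025445  0.08433385  1.31888074
 -0.16141543]
[ -8.7  -28.69   1.05] [-0.001 -0.    -0.598]
[-30.64 -39.86   3.07] [-0.001 -0.    -0.958]
```

Call:
play_rows([
  [-1,-3.5,0,0,0,-0.1],
  [-2.2,-7,0,0,0,-0.2],
  [-3.3,-11,0,0,0,-0.3],
  [-4.5,-15,0.5,0,0,-0.4],
  [-6,-19,0.6,0,0,-0.5],
  [-7,-23,0.8,0,0,-0.6],
  [-9,-27,1,0,0,-0.7],
  [-13,-29,1.5,0,0,-0.8],
  [-17,-32,2,0,0,-0.88],
  [-21,-35,2.4,0,0,-0.96],
  [-26,-38,3,0,0,-0.96],
  [-30.6,-39.9,3,0,0,-0.96],
  [-30.6,-39.9,3,0,0,-0.96],
  [-30.6,-39.9,3,0,0,-0.96],
  [-30.6,-39.9,3,0,0,-0.96],
  [-30.6,-39.9,3,0,0,-0.96],
  [-30.6,-39.9,3,0,0,-0.96],
])

```text
t: 2.67
eef_pos: [0.4224, 0.2672, 0.2006]
orientation: [-3.141, -0.001, 0.561]
force: [1.1, -1.3, -0.5]
finger_gap: 0.085
```

```bash
python3 - <<'E'
from h import *
c=cam("wrist");s=monitor.state();print(s["joint_pos"],s["eef_pos"],s["orientation"],c["eye"])
cv2.imwrite("pics/w1.png",c["color"][...,::-1])
b=rect(c,.34,.50,.18,.36,.008,.0005);b=cv2.convertScaleAbs(b,alpha=2);cv2.imwrite("pics/w1r.png",b)
E
```

```text
[ 0.12017761  0.11054424 -0.81249506  1.83146399  0.08444443  1.23437211
 -0.15722062] [0.42250564 0.26702052 0.20060883] [-3.14103034e+00 -6.17379020e-04  5.59920006e-01] [0.38571769 0.32735174 0.3438948 ]
```

View pics/w1r.png

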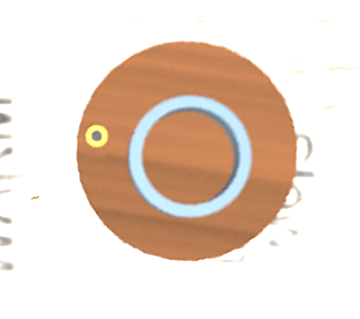

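View pics/w1.png

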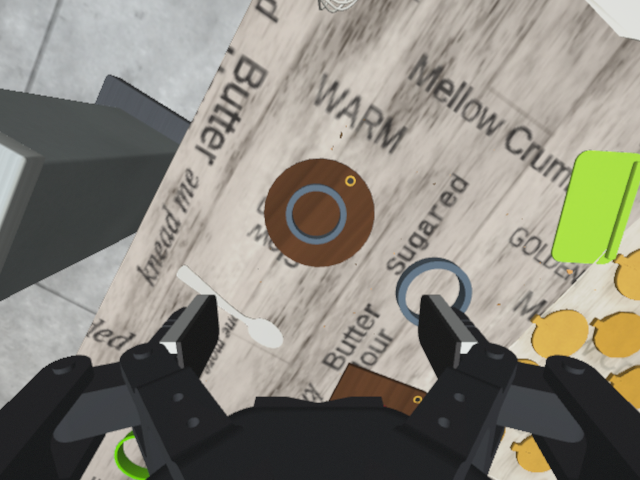

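```bash
python3 - <<'E'
from h import *
go(.4205,.2672,.06,.56)
go(.4205,.2672,.008,.56)
E
```

```text
[-0.17 -0.11 14.06] [-0.001 -0.001 -0.   ]
[-0.17 -0.11 19.26] [-0.001 -0.001 -0.   ]
```

Call:
play_rows([
  [-0.1,-0.1,3,0,0,0],
  [-0.15,-0.1,7,0,0,0],
  [-0.15,-0.1,11,0,0,0],
  [-0.15,-0.1,14,0,0,0],
  [-0.15,-0.1,16,0,0,0],
  [-0.15,-0.1,17.5,0,0,0],
  [-0.15,-0.1,18.5,0,0,0],
  [-0.15,-0.1,19,0,0,0],
  [-0.15,-0.1,19.2,0,0,0],
  [-0.15,-0.1,19.2,0,0,0],
], hand=7)

```text
t: 3.55
eef_pos: [0.4212, 0.2671, 0.0089]
orientation: [-3.141, -0.001, 0.559]
force: [-0.7, 0.3, 0.4]
finger_gap: 0.0696
```

```bash
python3 - <<'E'
from h import *
c=cam("wrist");cv2.imwrite("pics/w2.png",c["color"][...,::-1]);print(monitor.state())
E
```

```text
{'t': 3.6, 'joint_pos': array([ 0.0052854 ,  0.36844109, -0.7464109 ,  2.02094505,  0.32564232,
        0.86944174, -0.36131411]), 'qd': array([ 0.00097023, -0.00991952, -0.0059756 , -0.00348594, -0.00370071,
        0.00371535,  0.00013467]), 'joint_torque': array([ 2.49908416e-02, -4.77582657e+01, -8.23106289e+00, -2.97476989e+01,
        7.53077329e-02, -4.24629729e-02, -4.35572653e-02]), 'eef_pos': array([0.42143675, 0.26733308, 0.00929628]), 'orientation': array([-3.14119639e+00, -1.64993264e-03,  5.59402985e-01]), 'force': array([-0.08553843, -0.72873814,  0.44146633]), 'ft_torque': array([ 0.01273047, -0.01649442, -0.02619632]), 'finger_gap': 0.07005871802102498}
```

View pics/w2.png

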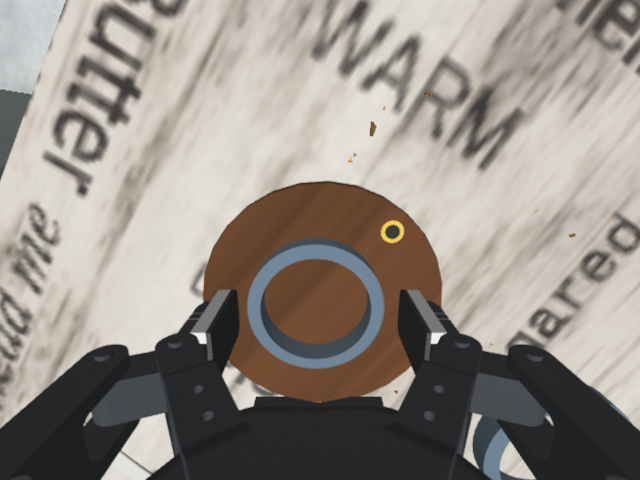

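Call:
play_rows([
  [0,0,0.2,0,0,0],
  [0,0,0.4,0,0,0],
  [0,0,0.4,0,0,0],
])

```text
t: 3.85
eef_pos: [0.4217, 0.2673, 0.0055]
orientation: [-3.142, -0.002, 0.559]
force: [-0.6, -0.3, 0.0]
finger_gap: 0.0701
```

Call:
play_rows([
  [0,0,0,0,0,0],
  [0,0,0,0,0,0],
  [0,0,0,0,0,0],
  [0,0,0,0,0,0],
  [0,0,0,0,0,0],
  [0,0,0,0,0,0],
], hand=5, squeeze=30)

```text
t: 4.35
eef_pos: [0.4219, 0.2674, 0.0061]
orientation: [3.141, -0.003, 0.559]
force: [-1.6, -2.0, 5.6]
finger_gap: 0.0575
```

```bash
python3 - <<'E'
from h import *
c=cam("wrist");cv2.imwrite("pics/w3.png",c["color"][...,::-1]);s=monitor.state();print(s["eef_pos"],s["force"],s["finger_gap"])
E
```

```text
[0.4218546  0.26734596 0.0060687 ] [-1.23081343 -0.91814698  5.66823712] 0.057273478771999245
```

View pics/w3.png

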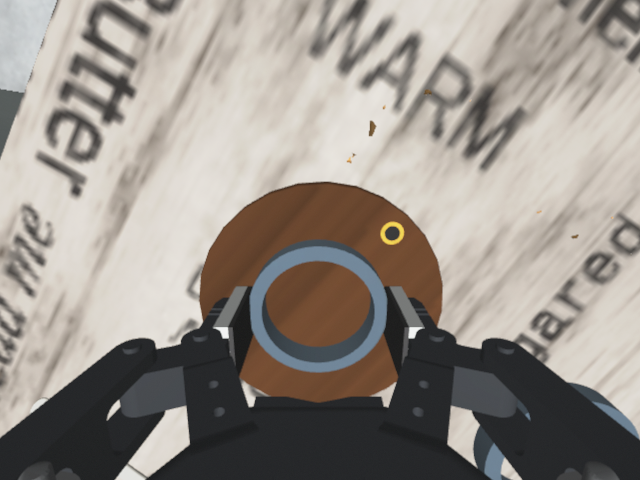

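```bash
python3 - <<'E'
from h import *
go(.4215,.2674,.09,.56)
go(.45,.15,.09,.28)
go(.45,.02,.09,0)
go(.45,.02,.0,0)
E
```

```text
[-0.01 -0.02 -8.39] [ 0.    -0.003 -0.001]
[-3.82 11.44 -8.4 ] [ 0.    -0.003  0.279]
[-10.72  22.46  -8.41] [-0.    -0.003  0.559]
[-10.74  22.46   0.59] [-0.    -0.003  0.559]
```

Call:
play_rows([
  [0,0,-1,0,0,0],
  [0,0,-3,0,0,0],
  [0,0,-6,0,0,0],
  [0,0,-8.4,0,0,0],
  [-1,3,-8.4,0,0,0.07],
  [-2,6,-8.4,0,0,0.14],
  [-3,9,-8.4,0,0,0.21],
  [-4,11.8,-8.4,0,0,0.28],
  [-5.5,14.5,-8.4,0,0,0.35],
  [-7.5,17.5,-8.4,0,0,0.42],
  [-9,20,-8.4,0,0,0.5],
  [-10.7,22.4,-8.4,0,0,0.56],
  [-10.7,22.4,-7,0,0,0.56],
  [-10.7,22.4,-5,0,0,0.56],
  [-10.7,22.4,-3,0,0,0.56],
  [-10.7,22.4,-1.2,0,0,0.56],
  [-10.7,22.4,0,0,0,0.56],
  [-10.7,22.4,0.3,0,0,0.56],
  [-10.7,22.4,0.3,0,0,0.56],
  [-10.7,22.4,0.3,0,0,0.56],
])

```text
t: 6.07
eef_pos: [0.4505, 0.0209, 0.0038]
orientation: [-3.14, -0.003, -0.001]
force: [0.4, -0.2, -0.3]
finger_gap: 0.0574
```

```bash
python3 - <<'E'
from h import *
c=cam("wrist");cv2.imwrite("pics/w4.png",c["color"][...,::-1]);s=monitor.state();print(s["eef_pos"],s["force"],s["finger_gap"],s["joint_pos"])
go(.45,.02,-.001,0)
E
```

```text
[0.45078814 0.02086773 0.00396419] [ 0.35051456  0.00327744 -1.00241395] 0.05702975543954972 [ 0.37401956  0.24273757 -0.55839223  2.14159924  0.17851092  0.79693936
 -0.29671398]
[-0.08  0.09  0.5 ] [-0.001 -0.004 -0.001]
```

View pics/w4.png

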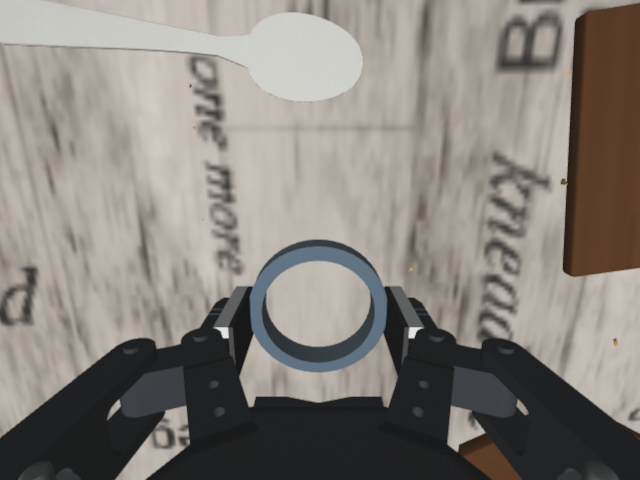

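Call:
play_rows([
  [0,0,0.3,0,0,0],
  [0,0,0.55,0,0,0],
  [0,0,0.55,0,0,0],
])

```text
t: 6.37
eef_pos: [0.4509, 0.0208, -0.0015]
orientation: [-3.141, -0.004, -0.001]
force: [-0.2, -0.4, -1.0]
finger_gap: 0.0572
```

Call:
play_rows([
  [0,0,0,0,0,0],
  [0,0,0,0,0,0],
  [0,0,0,0,0,0],
  [0,0,0,0,0,0],
  [0,0,-3,0,0,0],
  [0,0,-6,0,0,0],
  [0,0,-10,0,0,0],
  [0,0,-10,0,0,0],
], hand=7)

```text
t: 7.03
eef_pos: [0.4542, 0.0214, 0.1049]
orientation: [-3.141, -0.013, -0.0]
force: [1.6, 0.3, -0.3]
finger_gap: 0.0699
```

```bash
python3 - <<'E'
from h import *
c=cam("wrist");cv2.imwrite("pics/w5.png",c["color"][...,::-1]);s=monitor.state();print(s["eef_pos"],s["force"],s["finger_gap"],s["joint_pos"])
go(.46,-.15,.15,-.5)
go(.4158,-.2969,.15,-1.15)
E
```

```text
[0.45315517 0.02086913 0.10219787] [-0.36933858 -0.55872173  0.14298851] 0.0698652299174338 [ 0.4270857   0.08035841 -0.58716993  2.06243026  0.05485664  1.0018207
 -0.18852554]
[ 0.75 17.09 -4.77] [-0.003 -0.011  0.499]
[-3.65 31.78 -4.82] [-0.006 -0.01   1.149]
```

View pics/w5.png

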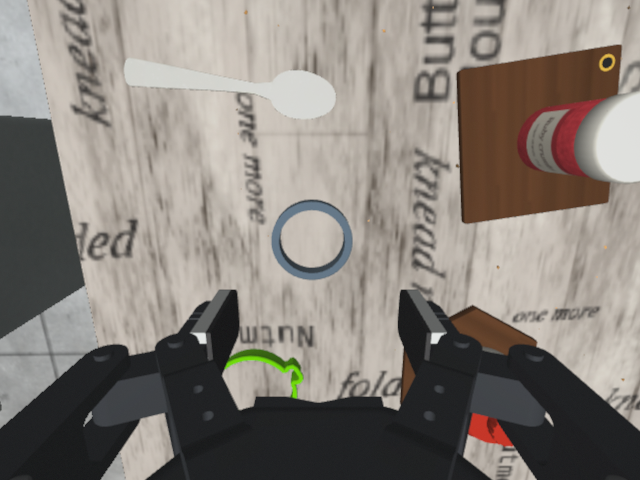

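Call:
play_rows([
  [0,2,-2,0,0,0.1],
  [0.2,5,-4,0,0,0.2],
  [0.4,8.5,-4.8,0,0,0.3],
  [0.6,12,-4.8,0,0,0.4],
  [0.7,16,-4.8,0,0,0.5],
  [0.2,19,-4.8,0,0,0.6],
  [-0.6,22,-4.8,0,0,0.72],
  [-1.6,25,-4.8,0,0,0.84],
  [-2.6,28,-4.8,0,0,0.96],
  [-3.6,31.8,-4.8,0,0,1.08],
  [-3.6,31.8,-4.8,0,0.0,1.15],
  [-3.6,31.8,-4.8,0,-0.01,1.15],
  [-3.6,31.8,-4.8,0,-0.01,1.15],
  [-3.6,31.8,-4.8,0,-0.01,1.15],
])

```text
t: 8.25
eef_pos: [0.4168, -0.2958, 0.1492]
orientation: [-3.137, 0.005, -1.147]
force: [0.3, 0.5, 0.4]
finger_gap: 0.0701
```

```bash
python3 - <<'E'
from h import *
c=cam("wrist");s=monitor.state();print(s["eef_pos"],s["orientation"],s["joint_pos"],c["eye"])
b=rect(c,.34,.50,-.39,-.21,.015,.0005);cv2.imwrite("pics/w6r.png",cv2.convertScaleAbs(b,alpha=1.3))
h=cv2.cvtColor(b,cv2.COLOR_BGR2HSV);H,S,V=cv2.split(h)
m=((H>13)&(H<28)&(S>120)&(V>110)).astype(np.uint8)*255
m=cv2.morphologyEx(m,cv2.MORPH_OPEN,np.ones((5,5)))
k=max(cv2.findContours(m,0,1)[0],key=cv2.contourArea)
(u,v),(a,bb),t=cv2.minAreaRect(k);print(.5-v*.0005,-.21-u*.0005,a*.0005,bb*.0005,t)
d=cv2.distanceTransform(cv2.drawContours(m*0,[k],-1,255,-1),cv2.DIST_L2,5);_,r,_,p=cv2.minMaxLoc(d);print("disc",.5-p[1]*.0005,-.21-p[0]*.0005,r*.0005)
q=k[:,0,:];f=q[np.argmax(np.hypot(*(q-p).T))];print("tabdir",np.arctan2(-(f[0]-p[0]),-(f[1]-p[1])))
E
```

```text
[ 0.41686484 -0.29574084  0.14940002] [-3.13655702  0.00419471 -1.14655347] [ 0.74910614  0.12814997 -0.2301836   1.8923353   0.0250748   1.12502448
 -0.6366438 ] [ 0.48170012 -0.26714875  0.29279825]
0.41501608276367186 -0.2994659271240234 0.05947946548461914 0.05694255065917969 25.27772331237793
disc 0.4155 -0.2985 0.027961244583129884
tabdir -2.80739460932429
```

View pics/w6r.png

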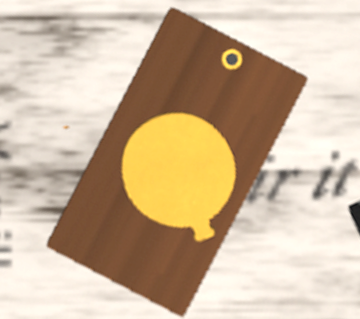

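```bash
python3 - <<'E'
from h import *
go(.415,-.2995,.03,-1.19)
go(.415,-.2995,.008,-1.19)
E
```

```text
[ 0.32  0.38 11.94] [-0.005  0.004  0.043]
[ 0.33  0.4  14.14] [-0.005  0.004  0.043]
```

Call:
play_rows([
  [0.1,0.1,3,0,0,0.02],
  [0.3,0.4,7,-0.005,0.004,0.04],
  [0.3,0.4,10,-0.005,0.004,0.04],
  [0.3,0.4,12,-0.005,0.004,0.04],
  [0.3,0.4,13.3,-0.005,0.004,0.04],
  [0.3,0.4,13.9,-0.005,0.004,0.04],
  [0.3,0.4,14.1,-0.005,0.004,0.04],
  [0.3,0.4,14.1,-0.005,0.004,0.04],
  [0.3,0.4,14.1,-0.005,0.004,0.04],
])

```text
t: 9.05
eef_pos: [0.4156, -0.2994, 0.0093]
orientation: [-3.141, -0.001, -1.186]
force: [0.4, -0.5, -0.2]
finger_gap: 0.0701
```

```bash
python3 - <<'E'
from h import *
c=cam("wrist");cv2.imwrite("pics/w7.png",c["color"][...,::-1]);s=monitor.state();print(s["eef_pos"],s["force"],s["finger_gap"])
go(.415,-.2995,.006,-1.19)
E
```

```text
[ 0.41569109 -0.29958832  0.00948624] [-0.04157646 -0.15606757  0.74212789] 0.06998755066331946
[-0.03  0.06  0.35] [-0.001 -0.001  0.004]
```

View pics/w7.png

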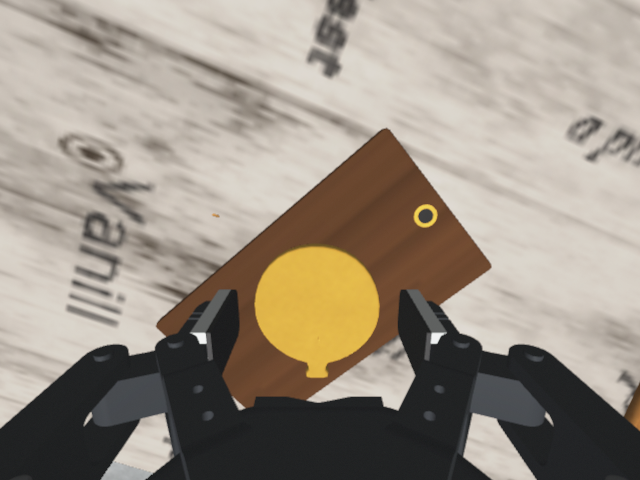

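Call:
play_rows([
  [0,0,0.2,0,0,0],
  [0,0,0.35,0,0,0],
  [0,0,0.35,0,0,0],
])

```text
t: 9.35
eef_pos: [0.4158, -0.2997, 0.0062]
orientation: [-3.14, -0.002, -1.186]
force: [-1.7, 0.1, 0.0]
finger_gap: 0.0701
```

Call:
play_rows([
  [0,0,0,0,0,0],
  [0,0,0,0,0,0],
  [0,0,0,0,0,0],
  [0,0,0,0,0,0],
  [0,0,0,0,0,0],
  [0,0,0,0,0,0],
], hand=5, squeeze=30)

```text
t: 9.85
eef_pos: [0.4159, -0.2997, 0.0069]
orientation: [-3.14, -0.002, -1.186]
force: [-2.8, 2.4, 10.0]
finger_gap: 0.0532
```

```bash
python3 - <<'E'
from h import *
s=monitor.state();print(s["eef_pos"],s["force"],s["finger_gap"])
go(.415,-.2995,.11,-1.19)
go(.5,-.17,.15,-.6)
go(.55,.0,.18,-.1)
go(.5,.2,.15,.4)
go(.422,.2675,.10,.7)
E
```

```text
[ 0.41585623 -0.29973946  0.00691097] [-2.79372614  2.43652109  9.95209072] 0.053200196683917254
[ -0.03   0.06 -10.31] [-0.001 -0.002  0.004]
[ -8.84 -12.69 -14.31] [-0.001 -0.002 -0.586]
[-22.72 -23.7  -17.32] [-0.    -0.002 -1.086]
[-43.14 -26.57 -14.36] [ 1.000e-03 -2.000e-03 -1.586e+00]
[-52.33 -21.87  -9.38] [ 1.000e-03 -2.000e-03 -1.886e+00]
```

```bash
python3 - <<'E'
from h import *
c=cam("wrist");cv2.imwrite("pics/w8.png",c["color"][...,::-1]);print(monitor.state()["finger_gap"])
E
```

```text
0.05321954681564099
```

View pics/w8.png

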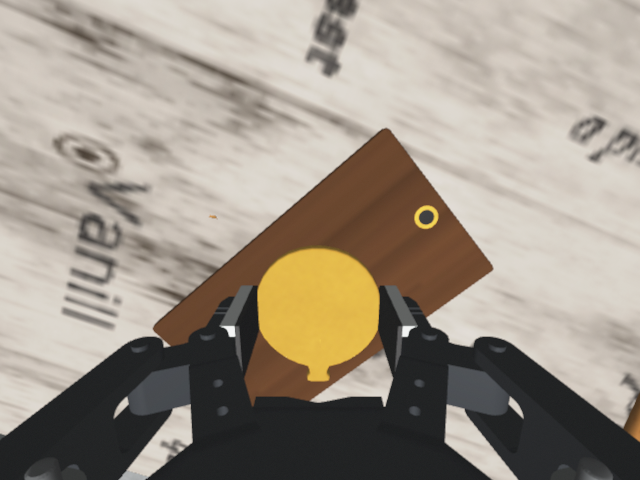

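Call:
play_rows([
  [0,0,-0.5,0,0,0],
  [0,0,-1.5,0,0,0],
  [0,0,-3,0,0,0],
  [0,0,-5,0,0,0],
  [0,0,-7.5,0,0,0],
  [0,0,-10,0,0,0],
  [0,0,-10,0,0,0],
  [0,0,-10,0,0,0],
])

```text
t: 10.57
eef_pos: [0.4167, -0.3004, 0.1091]
orientation: [-3.138, -0.005, -1.186]
force: [0.7, 0.5, -1.1]
finger_gap: 0.0534
```

```bash
python3 - <<'E'
from h import *
c=cam("wrist");cv2.imwrite("pics/w9.png",c["color"][...,::-1]);
s=monitor.state();print(s["eef_pos"],s["force"],s["finger_gap"])
go(.5,-.17,.15,-.6)
go(.56,.0,.18,-.1)
go(.5,.2,.15,.4)
go(.422,.2675,.10,.7)
E
```

```text
[ 0.41591164 -0.29983139  0.10769288] [-0.96882616  0.96154044  0.11653286] 0.05291037553478513
[ -8.87 -12.67  -4.23] [-0.001 -0.004 -0.586]
[-22.36 -24.62  -7.26] [ 0.    -0.004 -1.086]
[-43.16 -26.56  -4.32] [ 1.000e-03 -4.000e-03 -1.586e+00]
[-52.36 -21.85   0.64] [ 0.002 -0.004 -1.886]
```

View pics/w9.png

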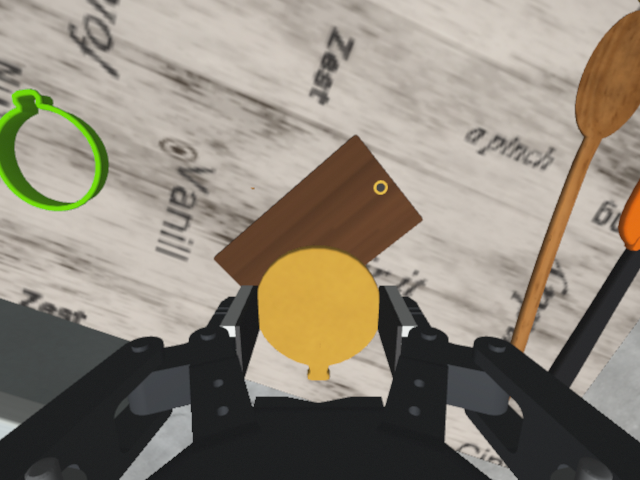

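Call:
play_rows([
  [-1,-1.5,-1,0,0,-0.07],
  [-3,-4,-2,0,0,-0.17],
  [-5,-7,-3,0,0,-0.28],
  [-7,-10,-4,0,0,-0.4],
  [-9.5,-13,-5,0,0,-0.52],
  [-12,-15.5,-6,0,0,-0.64],
  [-15,-18.5,-7,0,0,-0.76],
  [-18,-21.3,-7.3,0,0,-0.88],
  [-21,-23.7,-7.3,0,0,-1],
  [-24,-25.3,-7.3,0,0,-1.1],
  [-27.5,-26,-7.3,0,0,-1.2],
  [-31,-26.4,-7,0,0,-1.3],
  [-34.5,-26.6,-6.4,0,0,-1.4],
  [-38,-26.6,-6,0,0,-1.5],
  [-41,-26.6,-5,0,0,-1.6],
  [-44,-25.8,-4,0,0,-1.7],
  [-47,-24.5,-3,0,0,-1.8],
  [-50,-23,-1.5,0,0,-1.88],
  [-52,-22,-0.5,0,0,-1.88],
  [-52.4,-21.8,0,0,0,-1.88],
])

```text
t: 12.28
eef_pos: [0.4166, 0.2701, 0.1044]
orientation: [3.14, 0.002, 0.7]
force: [-0.0, -0.4, -0.3]
finger_gap: 0.0531
```

```bash
python3 - <<'E'
from h import *
s=monitor.state();print(s["eef_pos"],s["orientation"],s["force"],s["finger_gap"],s["joint_pos"])
go(.423,.2686,.05,.70)
go(.423,.2686,.008,.70)
E
```

```text
[0.41664742 0.27010302 0.10441762] [3.14001374e+00 2.33177590e-03 6.99800699e-01] [-0.0422997  -0.43123894 -0.34707161] 0.053068681470228384 [ 0.10679828  0.22913216 -0.84772557  1.94689205  0.19906084  1.05261973
 -0.1279648 ]
[0.4  0.52 5.44] [ 0.002  0.002 -0.   ]
[0.41 0.51 9.64] [ 0.002  0.002 -0.   ]
```

Call:
play_rows([
  [0.2,0.3,1,0,0,0],
  [0.4,0.5,3,0,0,0],
  [0.4,0.5,5.5,0,0,0],
  [0.4,0.5,7.5,0,0,0],
  [0.4,0.5,8.7,0,0,0],
  [0.4,0.5,9.3,0,0,0],
  [0.4,0.5,9.6,0,0,0],
  [0.4,0.5,9.6,0,0,0],
  [0.4,0.5,9.6,0,0,0],
])

```text
t: 13.03
eef_pos: [0.4235, 0.2688, 0.0091]
orientation: [3.14, 0.001, 0.7]
force: [-0.1, 0.2, 0.2]
finger_gap: 0.053
```

```bash
python3 - <<'E'
from h import *
c=cam("wrist");cv2.imwrite("pics/w10.png",c["color"][...,::-1]);
s=monitor.state();print(s["eef_pos"],s["orientation"],s["force"],s["finger_gap"])
go(.423,.2686,.007,.70)
E
```

```text
[0.42355353 0.26891354 0.00930378] [3.13956463e+00 9.21332521e-04 6.99628739e-01] [ 0.7915327   0.42651141 -0.50385523] 0.05290826635748555
[-0.06 -0.01  0.23] [ 0.002  0.001 -0.   ]
```

View pics/w10.png

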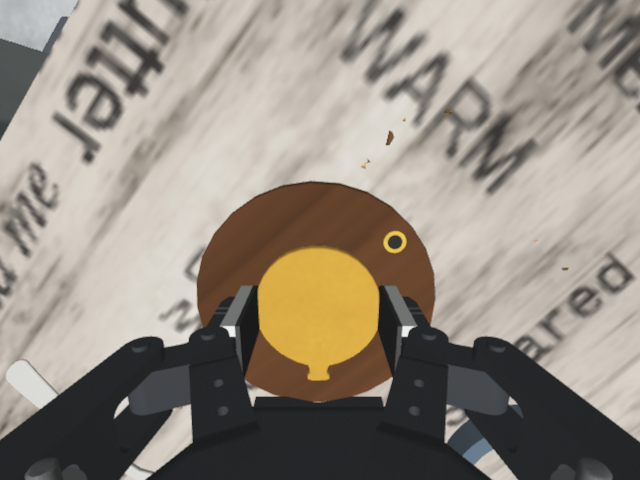

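Centred over the board (board ~ px 316,290; biscuit ~ 318,311). Lower, release, rise.

Call:
play_rows([
  [0,0,0.15,0,0,0],
  [0,0,0.23,0,0,0],
  [0,0,0.23,0,0,0],
])

```text
t: 13.33
eef_pos: [0.4239, 0.269, 0.0074]
orientation: [3.139, 0.0, 0.7]
force: [-0.3, 0.3, 0.3]
finger_gap: 0.053
```

Call:
play_rows([
  [0,0,0,0,0,0],
  [0,0,0,0,0,0],
  [0,0,0,0,0,0],
  [0,0,0,0,0,0],
  [0,0,-2,0,0,0],
  [0,0,-5,0,0,0],
  [0,0,-9,0,0,0],
  [0,0,-13,0,0,0],
  [0,0,-16,0,0,0],
  [0,0,-16,0,0,0],
  [0,0,-16,0,0,0],
], hand=7)

```text
t: 14.25
eef_pos: [0.4247, 0.2698, 0.1692]
orientation: [3.137, -0.003, 0.699]
force: [-1.2, -0.1, -0.8]
finger_gap: 0.0695
```

```bash
python3 - <<'E'
from h import *
c=cam("wrist");
s=monitor.state();print(s["eef_pos"],s["orientation"],s["force"],s["finger_gap"])
b=rect(c,.34,.50,.18,.36,.008,.0005);cv2.imwrite("pics/w11r.png",b)
go(.605,.0935,.165,.15)
E
```

```text
[0.42389619 0.26912992 0.16762003] [ 3.13825078e+00 -6.12058247e-04  6.99169674e-01] [-0.19540223 -0.13176637 -1.00738713] 0.07009097597689579
[ 2.56 25.1   0.35] [ 0.003 -0.002  0.549]
```

View pics/w11r.png

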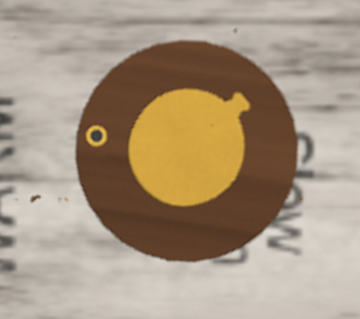

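Call:
play_rows([
  [0.3,2.5,-0.5,0,0,0.06],
  [0.5,6,-1,0,0,0.14],
  [0.8,9.5,-1.6,0,0,0.22],
  [1.2,13,-2,0,0,0.3],
  [1.6,16.5,-2.5,0,0,0.38],
  [2,20,-2.8,0,0,0.46],
  [2.4,23,-3,0,0,0.54],
  [2.5,25,-3,0,0,0.55],
  [2.5,25,-3,0,0,0.55],
  [2.5,25,-3,0,0,0.55],
])

```text
t: 15.13
eef_pos: [0.6036, 0.0924, 0.1961]
orientation: [3.14, 0.001, 0.147]
force: [-0.3, 1.0, -0.1]
finger_gap: 0.0702
```

```bash
python3 - <<'E'
from h import *
c=cam("wrist");
s=monitor.state();print(s["eef_pos"],s["orientation"],s["finger_gap"],c["eye"])
cv2.imwrite("pics/w12.png",c["color"][...,::-1])
h=cv2.cvtColor(c["color"],cv2.COLOR_RGB2HSV);H,S,V=cv2.split(h)
m=((S<45)&(V>225)).astype(np.uint8)*255
for k in cv2.findContours(m,0,1)[0]:
    if cv2.contourArea(k)>600: (u,v),r=cv2.minEnclosingCircle(k);print(u,v,r,px2w(c,u,v,.078))
E
```

```text
[0.60299979 0.09395558 0.19666441] [3.13981624e+00 7.86714878e-04 1.49148115e-01] 0.06992983136008057 [0.59436201 0.16307851 0.33925539]
434.0 193.5 42.93318557739258 [0.68769947 0.13646806 0.078     ]
```

View pics/w12.png

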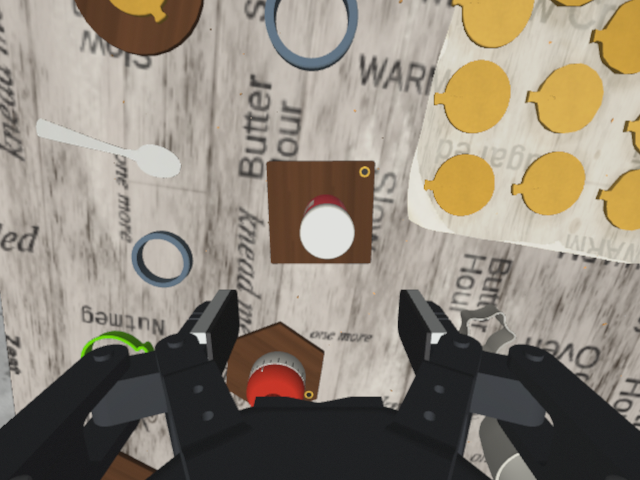

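```bash
python3 - <<'E'
from h import *
c=cam("wrist");p=px2w(c,327,232,.078);print(p, px2w(c,320,213,.008))
go(p[0],p[1],.10,.15);go(p[0],p[1],.035,.15)
E
```

```text
[0.61058308 0.09560237 0.078     ] [0.60523986 0.09542114 0.008     ]
[0.78 0.01 9.72] [0.002 0.    0.   ]
[ 0.78  0.   16.22] [0.002 0.    0.   ]
```

Call:
play_rows([
  [0.4,0,2,0,0,0],
  [0.8,0,5,0,0,0],
  [0.8,0,8,0,0,0],
  [0.8,0,11,0,0,0],
  [0.8,0,14,0,0,0],
  [0.8,0,16,0,0,0],
  [0.8,0,17,0,0,0],
  [0.8,0,17.5,0,0,0],
  [0.8,0,17.5,0,0,0],
])

```text
t: 15.98
eef_pos: [0.6101, 0.0964, 0.0218]
orientation: [3.14, 0.001, 0.152]
force: [-0.5, 0.1, 1.7]
finger_gap: 0.07
```

```bash
python3 - <<'E'
from h import *
c=cam("wrist");
s=monitor.state();print(s["eef_pos"],s["orientation"],s["finger_gap"],s["force"])
cv2.imwrite("pics/w13.png",c["color"][...,::-1])
E
```

```text
[0.61088132 0.09631702 0.02292292] [ 3.13994759e+00 -5.47823644e-04  1.51306118e-01] 0.07031985681938821 [0.68016117 0.34082181 0.33166068]
```

View pics/w13.png

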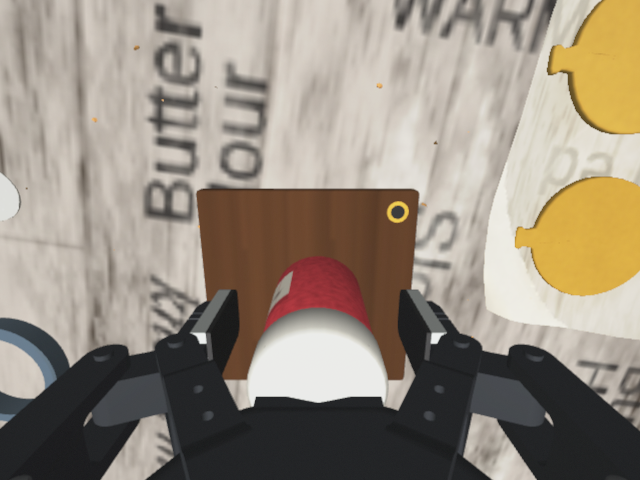

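Tub centred between the jaws. Close and lift.

Call:
play_rows([
  [0,0,0,0,0,0],
  [0,0,0,0,0,0],
  [0,0,0,0,0,0],
  [0,0,0,0,0,0],
  [0,0,0,0,0,0],
  [0,0,0,0,0,0],
  [0,0,0,0,0,0],
  [0,0,0,0,0,0],
], hand=3, squeeze=30)

```text
t: 16.7
eef_pos: [0.6115, 0.0965, 0.0245]
orientation: [3.14, -0.002, 0.151]
force: [-3.7, 0.8, 7.2]
finger_gap: 0.0414
```

Call:
play_rows([
  [0,0,-0.5,0,0,0],
  [0,0,-1.5,0,0,0],
  [0,0,-3.5,0,0,0],
  [0,0,-6,0,0,0],
  [0,0,-8.5,0,0,0],
  [0,0,-11,0,0,0],
  [0,0,-13,0,0,0],
  [0,0,-13,0,0,0],
  [0,0,-13,0,0,0],
])

```text
t: 17.45
eef_pos: [0.612, 0.097, 0.1566]
orientation: [3.139, -0.006, 0.151]
force: [-0.4, 0.6, -2.6]
finger_gap: 0.0417
```

```bash
python3 - <<'E'
from h import *
c=cam("wrist");
s=monitor.state();print(s["eef_pos"],s["orientation"],s["finger_gap"],s["force"],s["joint_pos"])
cv2.imwrite("pics/w14.png",c["color"][...,::-1])
go(.52,-.12,.152,-.3)
go(.4158,-.2965,.152,-.63)
E
```

```text
[0.61119595 0.0966409  0.15505169] [ 3.13931582e+00 -2.99401955e-03  1.51163777e-01] 0.04131278481214018 [-1.00866966  0.0718217  -2.47347754] [ 0.26912321  0.38832958 -0.63012742  1.61674882  0.24347489  1.2129223
 -0.25967522]
[-12.28  20.04   0.31] [ 0.002 -0.003  0.451]
[-25.24  35.92   0.31] [ 0.001 -0.004  0.781]
```

View pics/w14.png

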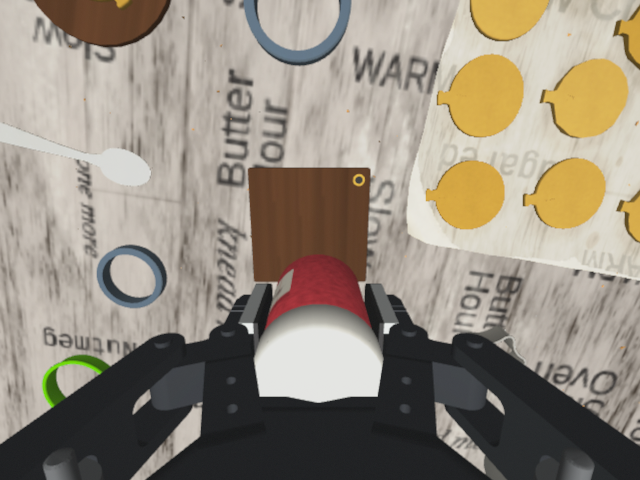

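Call:
play_rows([
  [-0.8,1,0,0,0,0.03],
  [-2,3,0,0,0,0.07],
  [-3.8,6,0,0,0,0.14],
  [-5.6,9,0,0,0,0.2],
  [-7.4,12,0,0,0,0.27],
  [-9.2,15,0,0,0,0.34],
  [-11,18,0,0,0,0.41],
  [-13.2,21,0,0,0,0.48],
  [-15.6,24,0,0,0,0.54],
  [-18,27,0,0,0,0.6],
  [-20.4,30,0.2,0,0,0.66],
  [-22.8,33,0.3,0,0,0.72],
  [-24.4,35,0.3,0,0,0.78],
  [-25.2,35.9,0.3,0,0,0.78],
  [-25.2,35.9,0.3,0,0,0.78],
  [-25.2,35.9,0.3,0,0,0.78],
])

```text
t: 18.83
eef_pos: [0.4154, -0.296, 0.1514]
orientation: [-3.141, -0.003, -0.63]
force: [-0.0, 1.1, -1.0]
finger_gap: 0.0414
```

```bash
python3 - <<'E'
from h import *
s=monitor.state();print(s["eef_pos"],s["orientation"],s["finger_gap"],s["force"],s["joint_pos"])
go(.4158,-.2973,.06,-.63)
go(.4158,-.2973,.026,-.63)
E
```

```text
[ 0.41542857 -0.29599463  0.15142561] [-3.14062339e+00 -2.50480152e-03 -6.29772867e-01] 0.04141198397111945 [-0.00633388  1.10589397 -1.00351682] [ 0.81717198  0.12651136 -0.30488163  1.89187069  0.04120784  1.12671528
 -0.13280586]
[0.08 0.09 9.14] [-0.001 -0.003  0.   ]
[ 0.08  0.1  12.54] [-0.001 -0.003  0.   ]
```

Call:
play_rows([
  [0,0,1,0,0,0],
  [0.1,0.1,3,0,0,0],
  [0.1,0.1,6,0,0,0],
  [0.1,0.1,9,0,0,0],
  [0.1,0.1,11,0,0,0],
  [0.1,0.1,12,0,0,0],
  [0.1,0.1,12.4,0,0,0],
  [0.1,0.1,12.5,0,0,0],
  [0.1,0.1,12.5,0,0,0],
])

```text
t: 19.58
eef_pos: [0.4168, -0.2973, 0.0271]
orientation: [-3.14, -0.003, -0.629]
force: [0.6, 0.4, -1.1]
finger_gap: 0.0412
```

```bash
python3 - <<'E'
from h import *
c=cam("wrist");
s=monitor.state();print(s["eef_pos"],s["orientation"],s["finger_gap"],s["force"],s["joint_pos"])
cv2.imwrite("pics/w15.png",c["color"][...,::-1])
go(.4158,-.2973,.0245,-.63)
E
```

```text
[ 0.41695233 -0.29763493  0.02751009] [-3.14044482 -0.00426169 -0.62924374] 0.04160360714564162 [ 1.13324402 -0.52321392 -0.9660745 ] [ 0.79695818  0.28177193 -0.29502163  1.99983701  0.10513542  0.86991146
 -0.18389219]
[-0.11  0.04  0.3 ] [-0.001 -0.004  0.001]
```

View pics/w15.png

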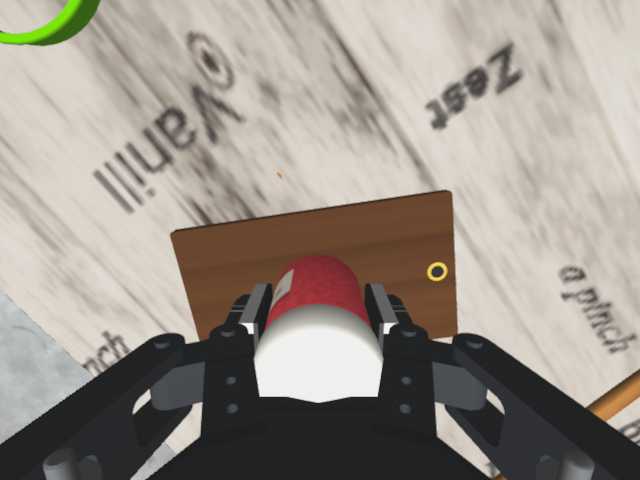

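Call:
play_rows([
  [-0.1,0,0.15,0,0,0],
  [-0.1,0,0.3,0,0,0],
  [-0.1,0,0.3,0,0,0],
])

```text
t: 19.88
eef_pos: [0.4164, -0.2972, 0.025]
orientation: [-3.141, -0.005, -0.629]
force: [-0.5, -0.5, -1.6]
finger_gap: 0.0416
```

Call:
play_rows([
  [0,0,0,0,0,0],
  [0,0,0,0,0,0],
  [0,0,0,0,0,0],
  [0,0,0,0,0,0],
  [0,0,0,0,0,0],
  [0,0,-1,0,0,0],
  [0,0,-3,0,0,0],
  [0,0,-6,0,0,0],
  [0,0,-10,0,0,0],
  [0,0,-14,0,0,0],
  [0,0,-17,0,0,0],
  [0,0,-17,0,0,0],
  [0,0,-17,0,0,0],
], hand=7)

```text
t: 20.97
eef_pos: [0.4166, -0.2974, 0.1978]
orientation: [-3.141, -0.01, -0.629]
force: [0.5, -0.4, -2.1]
finger_gap: 0.0698
```

```bash
python3 - <<'E'
from h import *
c=cam("wrist");
s=monitor.state();print(s["eef_pos"],s["orientation"],s["finger_gap"],s["force"])
cv2.imwrite("pics/w16.png",c["color"][...,::-1])
go(.5789,-.0948,.20,-.16)
E
```

```text
[ 0.4156621  -0.29691929  0.19589156] [-3.14068524 -0.00674647 -0.62925688] 0.07007595360645204 [-0.46364198  0.2838206  -0.57684527]
[  1.3  -25.95  -0.38] [ 0.001 -0.007 -0.469]
```

View pics/w16.png

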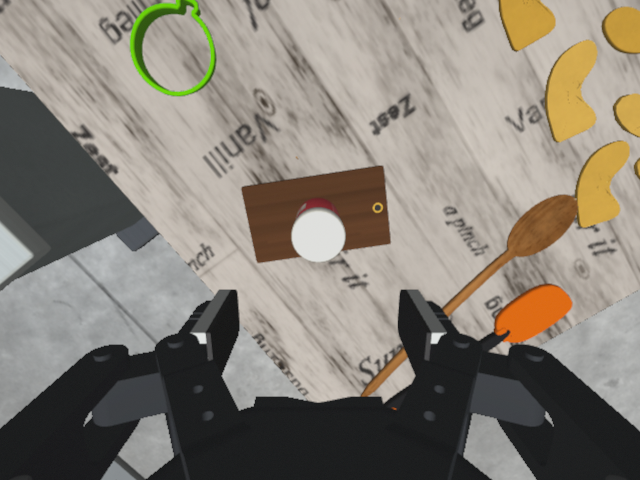

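Call:
play_rows([
  [0,-2,0,0,0,-0.04],
  [0.3,-5,0,0,0,-0.1],
  [0.5,-9,0,0,0,-0.18],
  [0.7,-13,-0.4,0,0,-0.26],
  [0.9,-17,-0.4,0,0,-0.34],
  [1.1,-21,-0.4,0,0,-0.42],
  [1.3,-24.5,-0.4,0,0,-0.47],
  [1.3,-26,-0.4,0,0,-0.47],
  [1.3,-26,-0.4,0,0,-0.47],
  [1.3,-26,-0.4,0,0,-0.47],
], hand=8.5)

```text
t: 21.85
eef_pos: [0.5787, -0.0929, 0.1987]
orientation: [3.14, -0.004, -0.156]
force: [-0.1, -0.2, 0.6]
finger_gap: 0.085
```

```bash
python3 - <<'E'
from h import *
c=cam("wrist");
s=monitor.state();print(s["eef_pos"],s["orientation"],s["finger_gap"],s["force"])
cv2.imwrite("pics/w17.png",c["color"][...,::-1])
h=cv2.cvtColor(c["color"],cv2.COLOR_RGB2HSV);H,S,V=cv2.split(h)
m=(((H<6)|(H>174))&(S>150)&(V>80)).astype(np.uint8)*255
for k in cv2.findContours(m,0,1)[0]:
    if cv2.contourArea(k)>600: (u,v),r=cv2.minEnclosingCircle(k);print(u,v,r,cv2.boundingRect(k),px2w(c,u,v,.056))
E
```

```text
[ 0.57832522 -0.09446813  0.19895072] [ 3.13919423 -0.0039705  -0.15875003] 0.0848157910388794 [ 0.48453171 -0.22271031 -0.28459011]
325.4084167480469 223.32569885253906 33.32484817504883 (293, 191, 66, 66) [ 0.58637495 -0.09206923  0.056     ]
```

View pics/w17.png

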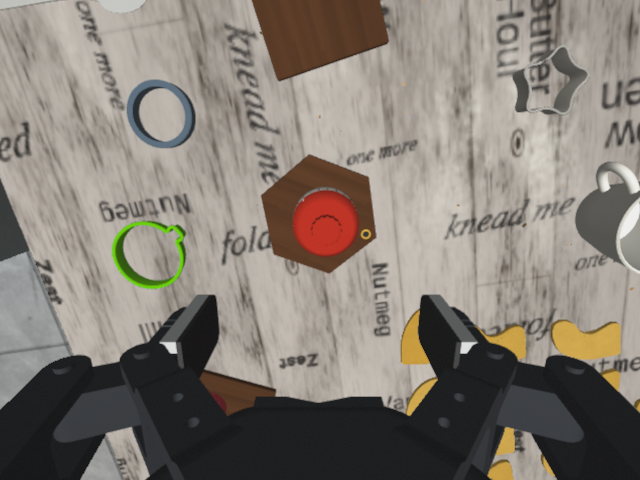

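```bash
python3 - <<'E'
from h import *
c=cam("wrist");print(c["eye"],c["rotation"],monitor.state()["eef_pos"])
print("knob",px2w(c,326,228,.066),"hex",px2w(c,319.5,213.5,.008))
for p in [(.586,-.094),(.582,-.097)]:
    go(*p,.035,-.16)
im=c["color"][150:290,240:400,::-1];cv2.imwrite("pics/w18.png",cv2.resize(im,None,fx=4,fy=4,interpolation=2))
t=cam("top");im=t["color"][180:235,330:390,::-1];cv2.imwrite("pics/t18.png",cv2.resize(im,None,fx=8,fy=8,interpolation=2))
E
```

```text
[ 0.58992551 -0.02384754  0.34197972] [ 2.85660409 -0.0033595  -0.15897017] [ 0.57819951 -0.09533807  0.19923776]
knob [ 0.58604155 -0.09544481  0.066     ] hex [ 0.58108436 -0.09467374  0.008     ]
[ 0.68 -0.3  16.43] [ 0.003 -0.004 -0.   ]
[ 0.33  0.06 16.43] [ 0.003 -0.004 -0.   ]
```

View pics/w18.png

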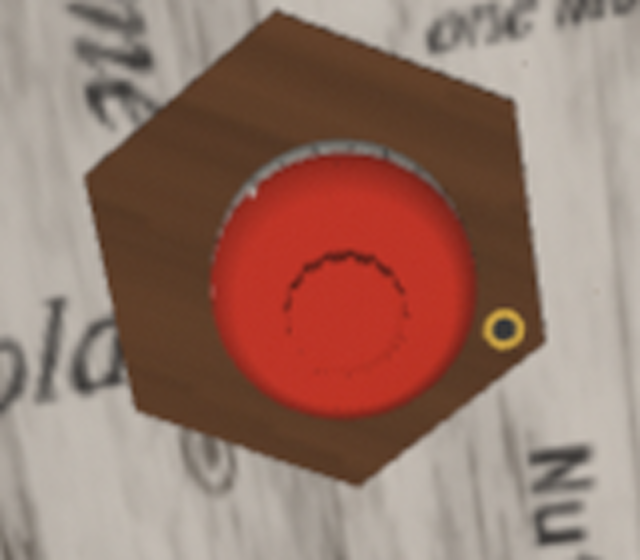

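View pics/t18.png

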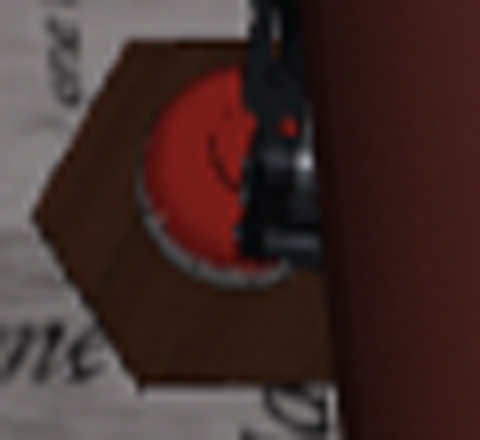

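Call:
play_rows([
  [0.4,0,2,0,0,0],
  [0.6,-0.1,5,0,0,0],
  [0.6,-0.1,8,0,0,0],
  [0.6,-0.1,11,0,0,0],
  [0.6,-0.1,13.5,0,0,0],
  [0.6,-0.1,15.5,0,0,0],
  [0.6,-0.1,16.6,0,0,0],
  [0.6,-0.1,17,0,0,0],
  [0.6,-0.1,17,0,0,0],
])

```text
t: 22.75
eef_pos: [0.5846, -0.0971, 0.0292]
orientation: [3.138, -0.004, -0.162]
force: [0.8, -0.8, 0.0]
finger_gap: 0.0849
```

```bash
python3 - <<'E'
from h import *
c=cam("wrist");
s=monitor.state();print(s["eef_pos"],s["orientation"],s["finger_gap"],s["force"])
cv2.imwrite("pics/w19.png",c["color"][...,::-1])
E
```

```text
[ 0.58534032 -0.09685309  0.0302687 ] [ 3.13856879 -0.00559661 -0.16177484] 0.08462196229760727 [-0.11782172 -0.13235614 -0.48640783]
```

View pics/w19.png

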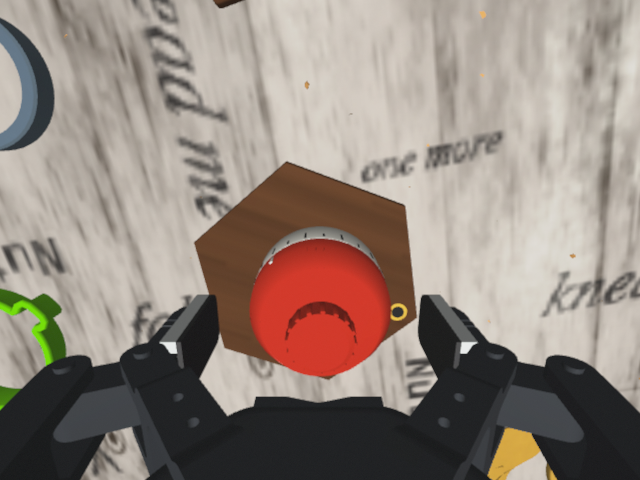

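Call:
play_rows([
  [0,0,0,0,0,0],
  [0,0,0,0,0,0],
  [0,0,0,0,0,0],
  [0,0,0,0,0,0],
  [0,0,0,0,0,0],
  [0,0,0,0,0,0],
  [0,0,0,0,0,0],
  [0,0,0,0,0,0],
], hand=5, squeeze=35)

```text
t: 23.47
eef_pos: [0.5858, -0.0971, 0.0323]
orientation: [3.138, -0.007, -0.162]
force: [-5.8, -0.2, 12.5]
finger_gap: 0.0542
```

```bash
python3 - <<'E'
from h import *
c=cam("wrist");
s=monitor.state();print(s["eef_pos"],s["orientation"],s["finger_gap"],s["force"])
cv2.imwrite("pics/w20.png",c["color"][...,::-1])
E
```

```text
[ 0.58579316 -0.09708653  0.0322691 ] [ 3.13775017 -0.00683285 -0.1619925 ] 0.0547286913671267 [-5.10408022 -0.52952005 12.26430756]
```

View pics/w20.png

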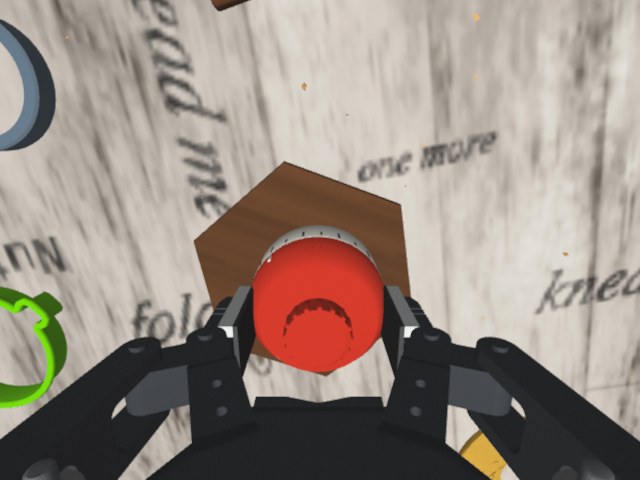

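Call:
play_rows([
  [0,0,-0.4,0,0,0],
  [0,0,-1,0,0,0],
  [0,0,-2,0,0,0],
  [0,0,-4,0,0,0],
  [0,0,-6,0,0,0],
  [0,0,-8,0,0,0],
  [0,0,-10,0,0,0],
  [0,0,-11,0,0,0],
  [0,0,-11,0,0,0],
  [0,0,-11,0,0,0],
])

```text
t: 24.35
eef_pos: [0.5852, -0.0966, 0.1425]
orientation: [3.138, -0.008, -0.162]
force: [1.1, 0.1, -2.5]
finger_gap: 0.0543
```

```bash
python3 - <<'E'
from h import *
c=cam("wrist");
s=monitor.state();print(s["eef_pos"],s["orientation"],s["finger_gap"],s["force"])
cv2.imwrite("pics/w21.png",c["color"][...,::-1])
c=cam("scene");cv2.imwrite("pics/s21.png",c["color"][...,::-1])
go(.6055,.0942,.142,.15)
E
```

```text
[ 0.58466419 -0.09663159  0.14149649] [ 3.137597   -0.00602769 -0.1620967 ] 0.054609025734308606 [-0.62462159  0.3635248  -2.76905201]
[ -0.99 -19.17  -0.18] [ 0.005 -0.004 -0.312]
```

View pics/w21.png

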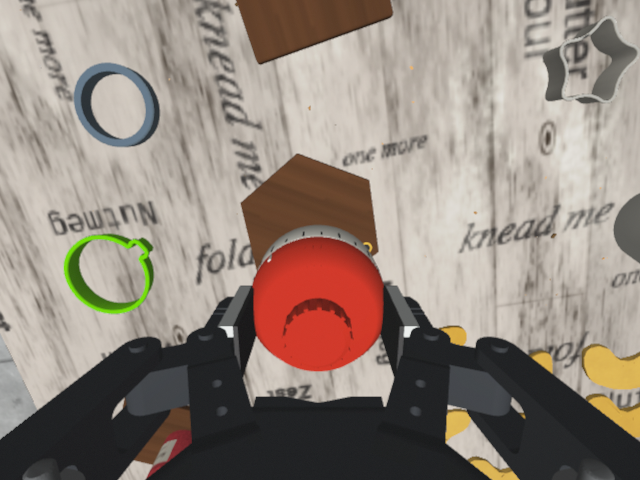

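View pics/s21.png

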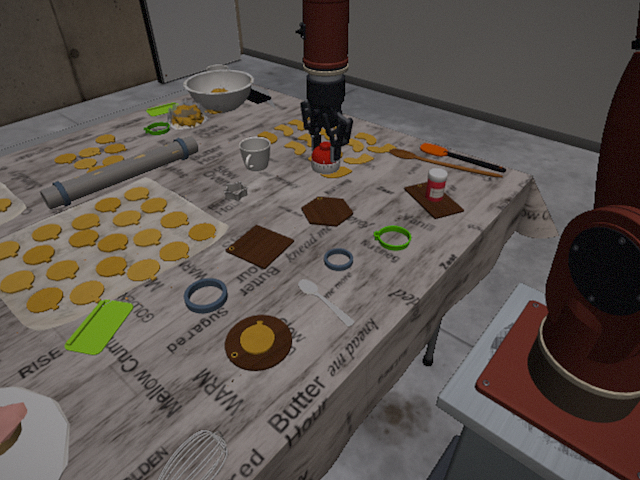

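Timer is held upright. Move to the square board.

Call:
play_rows([
  [0,-1,0,0,0,-0.02],
  [-0.1,-3,0,0,0,-0.05],
  [-0.3,-5.5,0,0,0,-0.09],
  [-0.4,-8,0,0,0,-0.13],
  [-0.5,-10.5,0,0,0,-0.17],
  [-0.7,-13,0,0,0,-0.21],
  [-0.8,-15.5,0,0,0,-0.25],
  [-0.9,-17.5,0,0.005,-0.004,-0.29],
  [-1,-19,0,0.005,-0.004,-0.31],
  [-1,-19.2,0,0.005,-0.004,-0.31],
  [-1,-19.2,0,0.005,-0.004,-0.31],
  [-1,-19.2,0,0.005,-0.004,-0.31],
])

```text
t: 25.45
eef_pos: [0.6056, 0.0933, 0.1399]
orientation: [3.141, 0.0, 0.147]
force: [0.2, 0.0, -1.2]
finger_gap: 0.0545
```

```bash
python3 - <<'E'
from h import *
s=monitor.state();print(s["eef_pos"],s["orientation"],s["finger_gap"],s["force"])
go(.6055,.0935,.034,.15)
E
```

```text
[0.60555189 0.09333823 0.1398966 ] [3.14110656e+00 8.02758383e-05 1.46528187e-01] 0.05445327620338252 [ 0.22300699  0.04135302 -1.15108256]
[-0.   -0.02 10.59] [ 0.     0.    -0.003]
```

Call:
play_rows([
  [0,0,1,0,0,0],
  [0,0,3,0,0,0],
  [0,0,5.5,0,0,0],
  [0,0,8,0,0,0],
  [0,0,9.5,0,0,0],
  [0,0,10.2,0,0,0],
  [0,0,10.5,0,0,0],
  [0,0,10.5,0,0,0],
  [0,0,10.5,0,0,0],
])

```text
t: 26.2
eef_pos: [0.6062, 0.0931, 0.0358]
orientation: [3.141, -0.001, 0.146]
force: [-0.4, -0.1, -1.3]
finger_gap: 0.0544
```

```bash
python3 - <<'E'
from h import *
c=cam("wrist")
s=monitor.state();print(s["eef_pos"],s["orientation"],s["finger_gap"],s["force"])
cv2.imwrite("pics/w22.png",c["color"][...,::-1])
go(.6055,.0935,.0323,.15)
E
```

```text
[0.60636182 0.0932433  0.03604647] [ 3.14103611e+00 -1.69145189e-03  1.46027562e-01] 0.054344907068973554 [ 0.40439784  1.05790624 -0.4120714 ]
[-0.08 -0.04  0.37] [ 0.001 -0.002 -0.004]
```

View pics/w22.png

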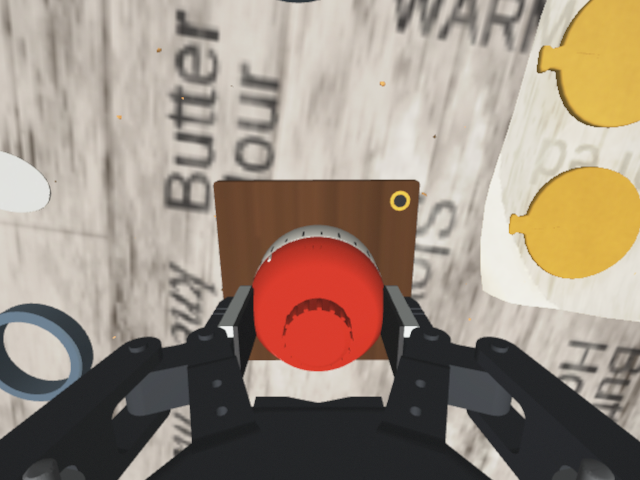

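Call:
play_rows([
  [0,0,0.15,0,0,0],
  [0,0,0.3,0,0,0],
  [0,0,0.35,0,0,0],
  [0,0,0.35,0,0,0],
])

```text
t: 26.58
eef_pos: [0.6065, 0.0931, 0.0327]
orientation: [3.141, -0.002, 0.146]
force: [-0.1, -0.1, -1.3]
finger_gap: 0.0541
```

Call:
play_rows([
  [0,0,0,0,0,0],
  [0,0,0,0,0,0],
  [0,0,0,0,0,0],
  [0,0,0,0,0,0],
  [0,0,0,0,0,0],
  [0,0,0,0,0,0],
  [0,0,-1,0,0,0],
  [0,0,-3,0,0,0],
  [0,0,-6,0,0,0],
  [0,0,-10,0,0,0],
  [0,0,-14,0,0,0],
  [0,0,-16.5,0,0,0],
  [0,0,-16.5,0,0,0],
  [0,0,-16.5,0,0,0],
], hand=8.5)

```text
t: 27.75
eef_pos: [0.607, 0.0936, 0.2001]
orientation: [3.141, -0.006, 0.146]
force: [-0.5, -0.2, -0.7]
finger_gap: 0.085
```

```bash
python3 - <<'E'
from h import *
c=cam("wrist")
s=monitor.state();print(s["eef_pos"],s["orientation"],s["finger_gap"],s["force"])
cv2.imwrite("pics/w23.png",c["color"][...,::-1])
go(.451,.02,.15,0)
E
```

```text
[0.60609305 0.09324763 0.1982208 ] [ 3.14058968e+00 -2.78683413e-03  1.46034041e-01] 0.08509976355985545 [-0.04035924  0.33925756 -0.20523197]
[-16.42   4.99   4.78] [ 0.001 -0.003  0.146]
```

View pics/w23.png

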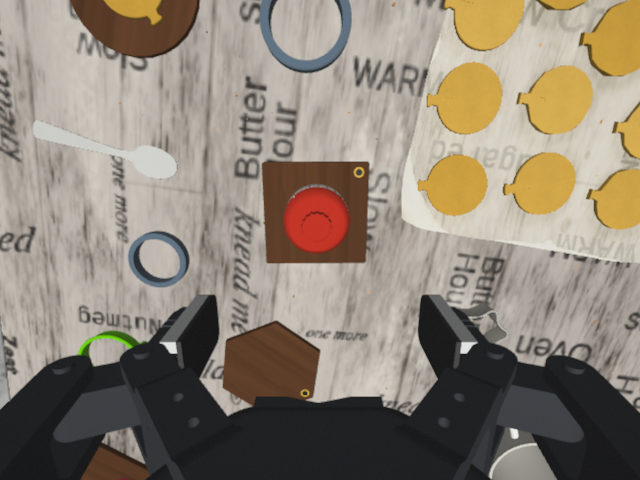

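Timer stands in the middle of the square board. Now the ring.

Call:
play_rows([
  [-2,0.6,0.4,0,0,0.02],
  [-5,1.5,1,0,0,0.05],
  [-8,2.5,2,0,0,0.08],
  [-11,3.4,3,0,0,0.11],
  [-14,4.3,4,0,0,0.14],
  [-16.4,5,4.8,0,0,0.146],
  [-16.4,5,4.8,0,0,0.146],
  [-16.4,5,4.8,0,0,0.146],
  [-16.4,5,4.8,0,0,0.146],
], hand=7)

```text
t: 28.55
eef_pos: [0.4515, 0.0201, 0.1496]
orientation: [3.141, -0.003, 0.0]
force: [0.8, 0.9, -0.0]
finger_gap: 0.0698
```

```bash
python3 - <<'E'
from h import *
c=cam("wrist")
s=monitor.state();print(s["eef_pos"],s["orientation"],s["finger_gap"],c["eye"])
b=rect(c,.39,.51,-.06,.10,.012,.0005);cv2.imwrite("pics/w24r.png",b)
h=cv2.cvtColor(b,cv2.COLOR_BGR2HSV);H,S,V=cv2.split(h)
m=((H>95)&(H<125)&(S>60)).astype(np.uint8)*255
k=max(cv2.findContours(m,0,1)[0],key=cv2.contourArea);(u,v),r=cv2.minEnclosingCircle(k);print(.51-v*.0005,.10-u*.0005,r*.0005)
go(.451,.0208,.0,0)
E
```

```text
[0.45193059 0.02038609 0.14982044] [ 3.14157509e+00 -3.02887745e-03  7.11746618e-04] 0.07005401269124871 [0.45206183 0.09118692 0.29280707]
0.4514898185729981 0.022593910217285157 0.02918018913269043
[-0.14 -0.04 14.98] [ 0.    -0.003  0.001]
```

View pics/w24r.png

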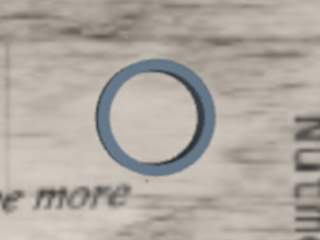

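Call:
play_rows([
  [0,-0.1,2,0,0,0],
  [0,-0.1,5,0,0,0],
  [0,-0.1,8,0,0,0],
  [0,-0.1,11,0,0,0],
  [0,-0.1,13,0,0,0],
  [0,-0.1,14.3,0,0,0],
  [0,-0.1,14.8,0,0,0],
  [0,-0.1,15,0,0,0],
  [0,-0.1,15,0,0,0],
])

```text
t: 29.35
eef_pos: [0.453, 0.022, -0.0001]
orientation: [-3.141, -0.003, 0.001]
force: [0.3, -0.9, 0.0]
finger_gap: 0.0697
```

```bash
python3 - <<'E'
from h import *
c=cam("wrist")
s=monitor.state();print(s["eef_pos"],s["orientation"],s["finger_gap"],s["force"])
cv2.imwrite("pics/w25.png",c["color"][...,::-1])
E
```

```text
[4.53283924e-01 2.18269978e-02 4.29077207e-04] [-3.14114206e+00 -3.93680907e-03  1.08094317e-03] 0.0698166240734622 [ 0.46209065 -0.06678271 -0.04377665]
```

View pics/w25.png

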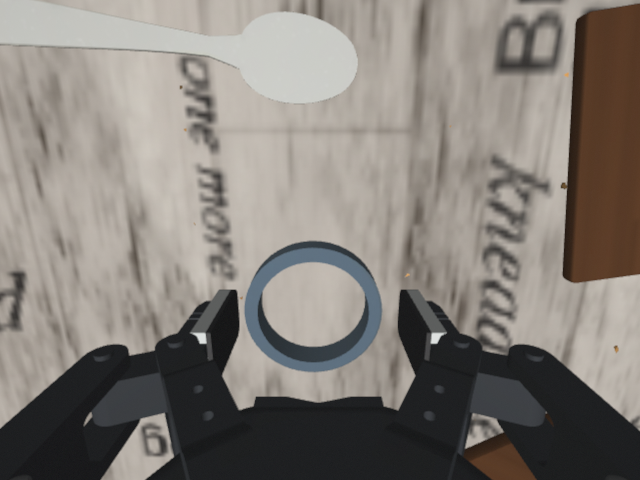

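Call:
play_rows([
  [-0.1,0,0.1,0,0,0],
  [-0.15,0,0.15,0,0,0],
  [-0.15,0,0.15,0,0,0],
  [-0.15,0,0.15,0,0,0],
  [-0.15,0,0.15,0,0,0],
  [-0.15,0,0.15,0,0,0],
  [-0.15,0,0.15,0,0,0],
], hand=5, squeeze=30)

```text
t: 29.98
eef_pos: [0.4534, 0.022, 0.0007]
orientation: [-3.142, -0.007, 0.001]
force: [-1.3, 1.2, 10.3]
finger_gap: 0.0571
```

Call:
play_rows([
  [0,0,-1,0,0,0],
  [0,0,-3,0,0,0],
  [0,0,-6,0,0,0],
  [0,0,-9,0,0,0],
  [0,0,-10,0,0,0],
  [0,0,-10,0,0,0],
])

```text
t: 30.48
eef_pos: [0.455, 0.0221, 0.1045]
orientation: [3.141, -0.014, 0.001]
force: [0.9, -0.6, 0.2]
finger_gap: 0.0571
```

```bash
python3 - <<'E'
from h import *
c=cam("wrist")
s=monitor.state();print(s["eef_pos"],s["orientation"],s["finger_gap"],s["force"])
cv2.imwrite("pics/w26.png",c["color"][...,::-1])
go(.58,-.0948,.10,-.16)
go(.58,-.0948,.008,-.16)
E
```

```text
[0.45387785 0.02183681 0.10258098] [ 3.14060245e+00 -1.12796359e-02  7.25910145e-04] 0.05652840778412728 [-0.62816261 -0.52241648 -0.00224063]
[12.6  11.67  0.41] [ 0.    -0.011  0.161]
[12.5  11.66  9.61] [ 0.    -0.011  0.161]
```

View pics/w26.png

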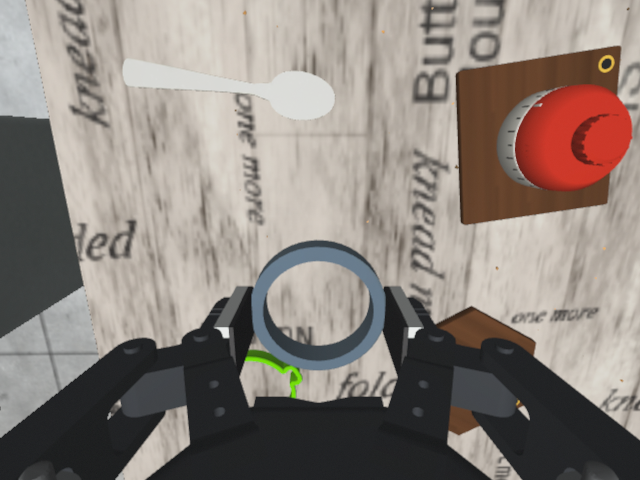

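Call:
play_rows([
  [1,1,0,0,0,0.02],
  [3,2.8,0,0,0,0.05],
  [5,4.6,0,0,0,0.08],
  [7,6.5,0,0,0,0.1],
  [9,8.4,0,0,0,0.12],
  [11,10.2,0.2,0,-0.01,0.15],
  [12.5,11.6,0.4,0,-0.011,0.16],
  [12.5,11.6,2,0,-0.011,0.16],
  [12.5,11.6,5,0,-0.011,0.16],
  [12.5,11.6,7,0,-0.011,0.16],
  [12.5,11.6,8.2,0,-0.011,0.16],
  [12.5,11.6,9,0,-0.011,0.16],
  [12.5,11.6,9.3,0,-0.011,0.16],
  [12.5,11.6,9.3,0,-0.011,0.16],
  [12.5,11.6,9.3,0,-0.011,0.16],
])

```text
t: 31.78
eef_pos: [0.5807, -0.0942, 0.0119]
orientation: [3.141, -0.002, -0.159]
force: [0.1, 0.5, 0.3]
finger_gap: 0.0567
```

```bash
python3 - <<'E'
from h import *
c=cam("wrist")
s=monitor.state();print(s["eef_pos"],s["orientation"],s["finger_gap"],s["force"])
cv2.imwrite("pics/w27.png",c["color"][...,::-1])
go(.58,-.0948,.008,-.16)
E
```

```text
[ 0.58080388 -0.09424882  0.01221792] [ 3.14139800e+00 -2.01465008e-03 -1.59330792e-01] 0.05652600408823808 [0.4389761  0.65331972 0.65254727]
[-0.07  0.07  0.42] [ 0.    -0.002  0.001]
```

View pics/w27.png

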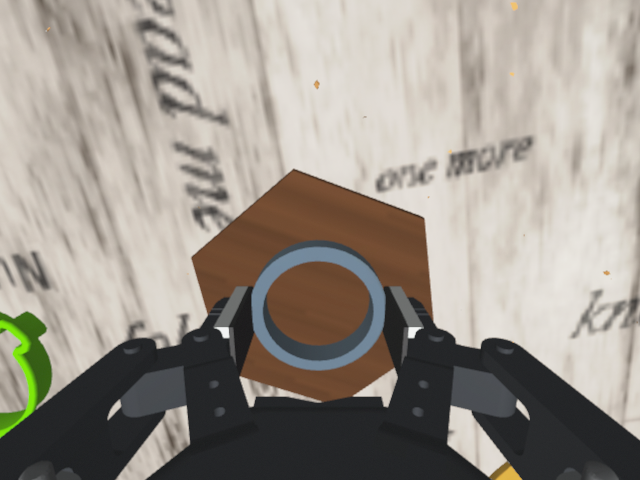

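Call:
play_rows([
  [-0.1,0.1,0.2,0,0,0],
  [-0.1,0.1,0.4,0,0,0],
  [-0.1,0.1,0.45,0,0,0],
  [-0.1,0.1,0.45,0,0,0],
])

```text
t: 32.17
eef_pos: [0.5803, -0.0954, 0.0088]
orientation: [3.141, -0.004, -0.16]
force: [-2.0, -0.6, 6.6]
finger_gap: 0.0564
```

Call:
play_rows([
  [0,0,0,0,0,0],
  [0,0,0,0,0,0],
  [0,0,0,0,0,0],
  [0,0,0,0,0,0],
  [0,0,0,0,0,0],
  [0,0,-1,0,0,0],
  [0,0,-4,0,0,0],
  [0,0,-8,0,0,0],
  [0,0,-12,0,0,0],
  [0,0,-16,0,0,0],
  [0,0,-19,0,0,0],
  [0,0,-19,0,0,0],
  [0,0,-19,0,0,0],
  [0,0,-19,0,0,0],
], hand=7)

```text
t: 33.33
eef_pos: [0.5793, -0.0952, 0.1987]
orientation: [3.141, -0.003, -0.159]
force: [0.3, 0.1, -0.7]
finger_gap: 0.0698
```

```bash
python3 - <<'E'
from h import *
c=cam("wrist")
s=monitor.state();print(s["eef_pos"],s["finger_gap"],s["force"])
cv2.imwrite("pics/w28.png",c["color"][...,::-1])
c=cam("scene");cv2.imwrite("pics/s28.png",c["color"][...,::-1])
go(.50,.18,.25,.35)
go(.50,-.42,.25,-.7)
E
```

```text
[ 0.57890545 -0.09515968  0.19784371] 0.0696380391121413 [-0.35810223  0.13079247 -1.15310916]
[-12.14 -25.91  -5.29] [ 0.001 -0.001 -0.509]
[-2.62 33.33 -5.24] [ 0.    -0.001  0.541]
```

View pics/w28.png

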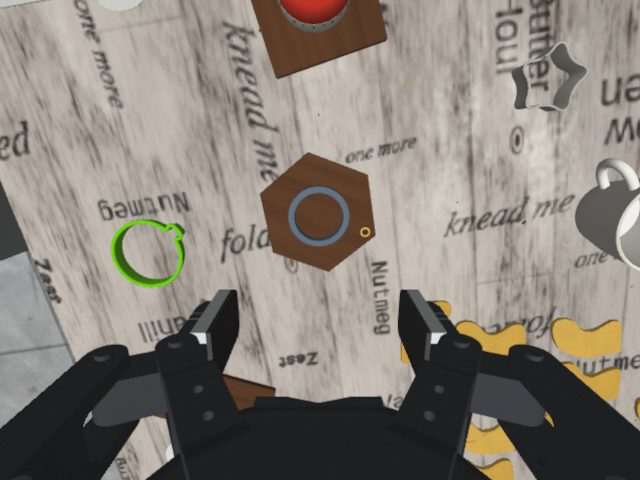

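View pics/s28.png

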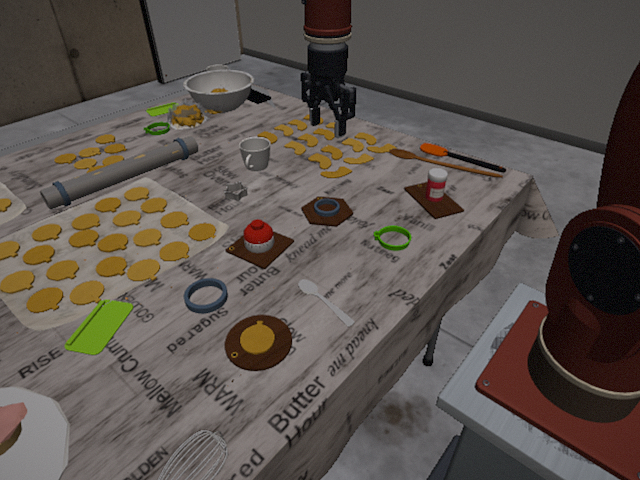

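```bash
python3 - <<'E'
from h import *
c=cam("scene");im=cv2.resize(c["color"][...,::-1],None,fx=3,fy=3,interpolation=2)
a=np.linspace(0,6.3,60)
for x,y,cs in [(.4244,.2668,[(.029,.015)]),(.605,.0938,[(.031,.008),(.030,.056),(.014,.066)]),(.5795,-.0948,[(.0295,.020)]),(.4158,-.2969,[(.021,.008),(.022,.078)])]:
    for r,z in cs:
        q=np.array([w2px(c,(x+r*np.cos(t),y+r*np.sin(t),z)) for t in a])*3+1
        cv2.polylines(im,[q.astype(int)],0,(255,255,0),1)
parts=[im[y-150:y+150,x-200:x+200] for x,y in [(258*3,340*3),(258*3,240*3),(327*3,208*3),(436*3,188*3)]]
cv2.imwrite("pics/chk.png",np.vstack([np.hstack(parts[:2]),np.hstack(parts[2:])]))
E
```

```text
(no output)
```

View pics/chk.png

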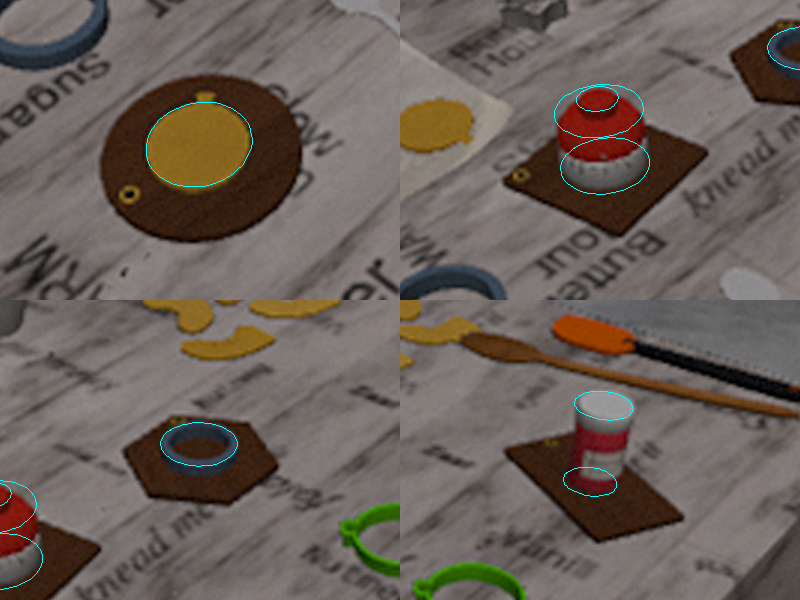

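```bash
python3 - <<'E'
from h import *
s=monitor.state();print(s["t"],s["qd"].max());order.close_job()
E
```

```text
33.4833 0.003414091247611161
the job is handed in; nothing more can be done
```

All four things are back on their own boards, and the job was handed in at about 33.5 s. I parked the ring on the bare patch, moved the biscuit to the round board, the tub to the oblong board and the timer to the square board, then put the ring on the six-sided board.

- **Placing:** in the last check, the expected outlines at the board centres, drawn over the scene camera picture, matched each thing to within a few millimetres. The timer and tub stood upright, and the biscuit and ring lay flat.
- **Bystanders:** the arm stayed clear of the teaspoon and the green cutter, and both look unmoved in the pictures. I did not measure their positions again.
- **At hand-in:** the gripper was open and about 0.2 m above the table.
- **Disagreements:** the wrist and top cameras differed by about 2 mm on the square and six-sided boards, so I used values in between. They differed by up to 7 mm on the timer, and for that I used the wrist view.
- **Grip readings:** the finger gap read 53 to 57 mm on things 58 to 62 mm wide, but the pictures showed all of them held properly.

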